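# Close up the washing carrier with the nut that fits

### The arm

A 7-joint arm with a two-finger parallel gripper is mounted at the origin on the work surface. World frame = base frame: x ahead of the robot, y to its left, z up, the work surface at z = 0. Lengths are in m, angles in rad, forces in N, time in s.
With the tool pointing down it reaches from about 0.425 to 0.975 m from the base axis. Payload 16.7 kg.
Tool frame: the origin (TCP) lies at the very end of the fingers, on their centre line; the grasp point (between the pads) lies 19 mm behind it; z points along the fingers, y is the line along which they close (so a half turn about z gives the same grasp; the last joint's range is limited). The gripper opens to 85 mm and grips with 20 to 120 N. Pads are 22 mm wide; open, the fingers measure 114 mm over their backs; the gripper's body (76 mm by 85 mm) begins 54 mm behind the grasp point. The pads swing forward as they close: fully open they stand 13 mm farther back than shut.
Start: joints at [-0.149, 0.426, 0.074, 1.606, -0.034, 1.111, -0.067], TCP at [0.675, -0, 0.231] pointing down, gripper open.
Joint ranges: [-2.85, 2.85], [-0.5, 2.14], [-1.23, 1.37], [0.21, 2.46], [-1.02, 4.16], [0.16, 2.05], [-2.73, 2.73]. Speed limits (rad/s): [1.89, 1.89, 2.39, 2.39, 3.01, 3.01, 3.01].

### API

Orientations are given as a unit quaternion [x, y, z, w].
In Python, from station import arm gives the robot as it stands.
- The arm moves only by the shell command python3 drive.py 'ROWS' [OPENING]. ROWS is a JSON list of rows, 1 to 10 of them, each of 4 numbers: dx, dy, dz in m, then a turn about the tool's z in rad; each row is the pose to reach, as a shift and turn from the pose commanded when the command began, along the tool's axes at that moment; what a row does not reach only later rows make up. A row lasts 1/12 s, in which the tool goes at most 0.0417 m and 0.125 rad, less where a joint would pass 70% of its speed; a pose out of reach is approached as far as the arm can. OPENING is the opening from 0.0 (shut) to 1.0 (fully open), set as the command begins (- or left out keeps the last). The fingers move at their own pace and stop on an object; the grip force is fixed at half the most. Time passes only in rows, so rows that do not move let the fingers close. It prints the time, the measured TCP pose, the force, the opening and the grip force at its end. Input that does not fit is refused with a message, and nothing moves.
- arm.get_obs(): the state, without advancing time (a new reading comes with each control period).
- arm.grab_frame(name): name is "scene" or "side" or "wrist"; returns the picture (384x512x3 uint8, red, green, blue); there is no depth.
- arm.calibration(name): a dict with "fx", "fy", "cx", "cy" (pixels), "dist" ([k1, k2, p1, p2, k3] as OpenCV has them; the pictures are not rectified), "cam_to_world" (4x4, takes a point from camera to world coordinates). Camera axes: x right, y down, z forward; pixel columns grow to the right and rows downward; lengths in m; the calibration is good to about 2 mm. A picture is of the moment at which its call begins: read the wrist's pose just before it. calibration takes no time and is no camera call; for the wrist camera it gives the pose at the moment of the call.
- arm.finish_job(): hands the job in; it is judged then, once.
The state is a dict: "time": time; "joints": joint angles; "joint_velocities": joint speeds; "effort": joint torques, N m; "tcp_pos": TCP position; "eef_rot": TCP orientation; "wrist_force": force on the tool from outside, world axes, zero at the start; "ft_torque": the same for the moment, N m; "finger_gap": opening from 0.0 (shut) to 1.0 (fully open); "grip_force": force on a finger pad.
Only numpy, scipy, OpenCV 4.12 (cv2) and the standard library are available. Lean on these libraries where they do the work, as an engineer would, in place of code of your own. Each camera call takes 0.05 s, during which the arm holds its last target. There are 200 camera calls.

### The job

Make up the watch-parts washing carrier: stand every mesh basket on the floor of the carrier, one to a compartment, then put the cover over the spindle so that it sits on the hub, and screw the clamp nut that fits this spindle fully home onto the cover. The three brass nuts look alike, so find the right one by trying them on the thread; the nuts that do not fit go back standing in the blue nut tray, and leave everything else on the bench where it is.

Things in the scene. Friction and masses are not known exactly. Their poses are not given: they have to be found in the camera images.
- carrier: Basket carrier, fixed to the bench: round aluminium pan 204 mm across, floor 6 mm thick, wall up to 18 mm high, four low radial dividers (top at 16 mm) making four equal compartments round the spindle. Origin: centre of its underside. Compartment centres are 62 mm from the axis at 0, 90, 180, 270 degrees from its x axis.
- compartment_1 (a point): Centre of compartment 1 of the carrier, on its floor (6 mm above the bench); a basket standing in it has 7 mm of play towards hub and wall, 12 mm towards the dividers.
- compartment_2 (a point): Centre of compartment 2 of the carrier, on its floor (6 mm above the bench); a basket standing in it has 7 mm of play towards hub and wall, 12 mm towards the dividers.
- compartment_3 (a point): Centre of compartment 3 of the carrier, on its floor (6 mm above the bench); a basket standing in it has 7 mm of play towards hub and wall, 12 mm towards the dividers.
- compartment_4 (a point): Centre of compartment 4 of the carrier, on its floor (6 mm above the bench); a basket standing in it has 7 mm of play towards hub and wall, 12 mm towards the dividers.
- spindle_neck (a point): Point on the axis of the spindle that stands fixed in the carrier, 92 mm above the bench. From the pan's floor up: plain hub 48 mm across to 48 mm above the bench, plain shank 33 mm across to 92 or 98 mm, then a coarse right-handed three-start thread, tip at 108 to 123 mm. Three kinds exist: 32, 25 or 18 mm over the thread.
- nut_a: Brass cap nut, closed on top, open below: flange 56 mm across, 8 mm thick, above it a knurled grip 43 mm across up to 53 mm high; 0.32 kg. Origin: centre of the flange's underside; z up. The three nuts look alike but are threaded differently inside: one alone fits the spindle in the carrier, found only by trying; which one changes with the spindle.
- nut_b: Brass cap nut, outside as nut_a. Lowered over the spindle every nut first stops with its foot 86 to 100 mm above the bench. The fitting one, turned clockwise from above under light pressure, finds the thread within 120 degrees, then sinks with the turning, 24 mm per full turn, until its foot is on the cover's sleeve (82 mm above the bench) and it turns no further.
- nut_c: Brass cap nut, outside as nut_a. A nut that does not fit stays up, its foot no lower than 86 mm above the bench however it is turned, and lifts straight off. A nut may be turned in several grasps; let go between, it stays where it is. A few newtons down are enough.
- nut_tray: Blue tray for the nuts, fixed: 264 mm (its x) by 80 mm (its y), floor 4 mm thick, rim 10 mm high. The nuts start standing in it in a row along x, 80 mm apart, in any order. Origin: centre of the underside.
- spare_stand: Dark wooden holder, 75 (x) by 150 (y) by 6 mm, fixed beyond the carrier; two spare spindles of the other kinds stand on it, up to 123 mm high; not needed. Origin: centre of the underside.
- cover: Carrier cover: flat steel-mesh disc 184 mm across, 4 mm thick, with an aluminium sleeve in the middle (50 mm outside, 38 mm inside, rising to 34 mm above the underside), the place to hold it; 0.2 kg. It slips over the thread and stands on the hub, underside 48 mm above the bench, clear of the baskets. Origin: centre of the underside; z up. Starts flat, sleeve up.
- basket_1: A round lidded basket of fine steel mesh, 60 mm across and 22 mm high, with a black knob on its lid 16 mm across and 16 mm high (top at 38 mm); 0.12 kg. Origin: centre of the underside. Three or four baskets are there; the absent ones read None.
- basket_2: A round lidded basket of fine steel mesh, 60 mm across and 22 mm high, with a black knob on its lid 16 mm across and 16 mm high (top at 38 mm); 0.12 kg. Origin: centre of the underside. Three or four baskets are there; the absent ones read None.
- basket_3: A round lidded basket of fine steel mesh, 60 mm across and 22 mm high, with a black knob on its lid 16 mm across and 16 mm high (top at 38 mm); 0.12 kg. Origin: centre of the underside. Three or four baskets are there; the absent ones read None.
- basket_4: A round lidded basket of fine steel mesh, 60 mm across and 22 mm high, with a black knob on its lid 16 mm across and 16 mm high (top at 38 mm); 0.12 kg. Origin: centre of the underside. Three or four baskets are there; the absent ones read None.
- pot: Bystander to be left alone: yellow plastic pot, 58 mm across, 32 mm high, closed; not part of the job. Origin: underside centre.
- cushion: Bystander to be left alone: black casing cushion, 68 mm across, 30 mm high. Origin: underside centre.
- loupe: Bystander to be left alone: green eye loupe, 45 mm across, 40 mm high, standing. Origin: underside centre.
- screwdriver: Bystander to be left alone: small screwdriver with a black handle, 130 mm long, lying along its x. Origin: underside.
- tweezers: Bystander to be left alone: black tweezers, 120 mm long, lying along x. Origin: underside centre.
- part_box: Bystander to be left alone: clear plastic box, 75 by 55 by 20 mm. Origin: underside centre.
- oil_stand: Bystander to be left alone: blue oil stand with three coloured cups, 70 by 35 by 20 mm. Origin: underside centre.

How it is judged:
On the way, in this order (a step that is already met when the one before it is completed fails the run):
1. all baskets that are there stand in compartments of the carrier ((horizontal distance between basket_1 and compartment_1 below 0.024 m or horizontal distance between basket_1 and compartment_2 below 0.024 m or horizontal distance between basket_1 and compartment_3 below 0.024 m or horizontal distance between basket_1 and compartment_4 below 0.024 m) and z of each of basket_1, basket_2, basket_3, basket_4 in the frame of carrier below 0.01 m and angle between each of basket_1, basket_2, basket_3, basket_4's own z axis and vertical below 0.1 rad and (horizontal distance between basket_2 and compartment_1 below 0.024 m or horizontal distance between basket_2 and compartment_2 below 0.024 m or horizontal distance between basket_2 and compartment_3 below 0.024 m or horizontal distance between basket_2 and compartment_4 below 0.024 m) and (horizontal distance between basket_3 and compartment_1 below 0.024 m or horizontal distance between basket_3 and compartment_2 below 0.024 m or horizontal distance between basket_3 and compartment_3 below 0.024 m or horizontal distance between basket_3 and compartment_4 below 0.024 m) and (horizontal distance between basket_4 and compartment_1 below 0.024 m or horizontal distance between basket_4 and compartment_2 below 0.024 m or horizontal distance between basket_4 and compartment_3 below 0.024 m or horizontal distance between basket_4 and compartment_4 below 0.024 m)), for 0.2 s.
2. the cover sits on the spindle's hub over the baskets (all of step 1 and horizontal distance between cover and carrier below 0.012 m and z of cover in the frame of carrier between 0.045 and 0.051 m and angle between cover's own z axis and vertical below 0.05 rad), for 0.2 s.
3. the fitting nut is screwed home on the cover (horizontal distance between cover and carrier below 0.012 m and z of cover in the frame of carrier between 0.045 and 0.051 m and angle between cover's own z axis and vertical below 0.05 rad and ((horizontal distance between nut_a and carrier below 0.005 m and z of nut_a in the frame of carrier between 0.078 and 0.084 m and angle between nut_a's own z axis and vertical below 0.08 rad) or (horizontal distance between nut_b and carrier below 0.005 m and z of nut_b in the frame of carrier between 0.078 and 0.084 m and angle between nut_b's own z axis and vertical below 0.08 rad) or (horizontal distance between nut_c and carrier below 0.005 m and z of nut_c in the frame of carrier between 0.078 and 0.084 m and angle between nut_c's own z axis and vertical below 0.08 rad))), for 0.2 s.
At the end, for the whole second after the job is handed in: Every basket upright on the carrier floor inside a compartment (within 24 mm of its centre); cover level on the hub within 12 mm of the axis; the fitting nut upright on its spindle, foot within 2 mm of the sleeve; the other two nuts upright in the nut tray; all at rest (all of step 1 and all of step 3 and ((horizontal distance between nut_a and carrier below 0.005 m and z of nut_a in the frame of carrier between 0.078 and 0.084 m and angle between nut_a's own z axis and vertical below 0.08 rad) or (x of nut_a in the frame of nut_tray between -0.132 and 0.132 m and y of nut_a in the frame of nut_tray between -0.04 and 0.04 m and z of nut_a in the frame of nut_tray below 0.008 m and angle between nut_a's own z axis and vertical below 0.12 rad)) and ((horizontal distance between nut_b and carrier below 0.005 m and z of nut_b in the frame of carrier between 0.078 and 0.084 m and angle between nut_b's own z axis and vertical below 0.08 rad) or (x of nut_b in the frame of nut_tray between -0.132 and 0.132 m and y of nut_b in the frame of nut_tray between -0.04 and 0.04 m and z of nut_b in the frame of nut_tray below 0.008 m and angle between nut_b's own z axis and vertical below 0.12 rad)) and ((horizontal distance between nut_c and carrier below 0.005 m and z of nut_c in the frame of carrier between 0.078 and 0.084 m and angle between nut_c's own z axis and vertical below 0.08 rad) or (x of nut_c in the frame of nut_tray between -0.132 and 0.132 m and y of nut_c in the frame of nut_tray between -0.04 and 0.04 m and z of nut_c in the frame of nut_tray below 0.008 m and angle between nut_c's own z axis and vertical below 0.12 rad)) and linear speed of each of nut_a, nut_b, nut_c, cover, basket_1, basket_2, basket_3, basket_4 below 0.02 m/s); the robot touches nothing.
It fails at once if another thing on the bench is shifted by more than 5 cm (distance of any of pot, cushion, loupe, screwdriver, tweezers, part_box, oil_stand from where it was at the start of the episode above 0.05 m).
It fails at once if another thing on the bench is tipped over (angle between any of pot, cushion, loupe, tweezers, part_box, oil_stand's own z axis and vertical above 0.5 rad).
Of basket_1, basket_2, basket_3, basket_4 only 3 to 4 are there at a start; the rules pass over those that are not, and their reading is None.
At some moment in a run one of basket_1, basket_2, basket_3, basket_4, cover may be knocked a few centimetres aside while the robot is not near it.
It also fails if it takes over 210 s, if anything falls off the work surface, if the arm or the gripper's body presses on something with over 40 N, if the wrist force passes 120 N, or if a joint passes its speed limit or range.

## Working session

There is one attempt and no reset: what is moved stays moved. The work goes in short steps, Python scripts to look and compute and a shell command to move; the robot and the scene stay as the last step left them, time stands still between calls to the robot, and variables do not carry over. Pictures are saved under pics/ and viewed, at most 14 in all, crops included, and the job is handed in when it is done.

```bash
ls; mkdir -p pics; python3 - <<'E'
from station import arm
import cv2
o=arm.get_obs();print(o)
for n in("scene","side","wrist"):
    c=arm.calibration(n);print(n,{k:(v if k!='cam_to_world' else [[round(float(a),3) for a in r] for r in v]) for k,v in c.items()})
    cv2.imwrite(f'pics/{n}0.png',arm.grab_frame(n)[:,:,::-1])
E
```

```text
drive.py
pics
station.py
{'time': 0.0, 'joints': array([-0.14950691,  0.42675632,  0.07384579,  1.60660741, -0.03412132,
        1.11076552, -0.06710496]), 'joint_velocities': array([ 0.00046682, -0.00091898,  0.0012052 ,  0.00070438, -0.00107841,
        0.00085297, -0.00063885]), 'effort': array([ 7.16691302e-04, -9.49842310e+01,  3.76242042e+00, -4.63523841e+01,
        1.94300286e-02,  1.01335210e-02,  2.85131875e-06]), 'tcp_pos': array([ 6.74601695e-01, -1.41602801e-05,  2.30594026e-01]), 'eef_rot': array([ 7.07118855e-01,  7.07094419e-01, -4.77460035e-04, -4.24140393e-04]), 'wrist_force': array([-0.33498499, -0.27435549,  0.00145898]), 'ft_torque': array([-0.02957544, -0.02148142, -0.02753981]), 'grip_force': 0.0, 'finger_gap': 0.9998870203927333}
scene {'fx': 372.8413479193178, 'fy': 372.8413479193178, 'cx': 256.9492713622129, 'cy': 193.73739840452114, 'dist': array([0.03865027, 0.        , 0.        , 0.        , 0.        ]), 'cam_to_world': [[-0.29, 0.626, -0.724, 1.497], [0.957, 0.181, -0.226, 0.283], [-0.01, -0.758, -0.652, 0.899], [0.0, 0.0, 0.0, 1.0]]}
side {'fx': 401.0629516670436, 'fy': 401.0629516670436, 'cx': 261.277098407725, 'cy': 193.21525249281387, 'dist': array([-0.07073479,  0.        ,  0.        ,  0.        ,  0.        ]), 'cam_to_world': [[0.907, -0.321, 0.275, 0.247], [-0.422, -0.705, 0.57, -0.717], [0.011, -0.632, -0.775, 1.095], [0.0, 0.0, 0.0, 1.0]]}
wrist {'fx': 322.72543222474116, 'fy': 322.72543222474116, 'cx': 254.07906136312835, 'cy': 189.14217928202677, 'dist': array([-0.07912202,  0.        ,  0.        ,  0.        ,  0.        ]), 'cam_to_world': [[1.0, 0.0, -0.002, 0.677], [-0.0, -0.962, -0.275, 0.07], [-0.002, 0.275, -0.962, 0.373], [0.0, 0.0, 0.0, 1.0]]}
```
Tool quaternion [0.707,0.707,0,0]: rotation by pi about axis (1,1,0)/√2: tool x -> world y, tool y -> world x, tool z -> -z. So tool shift: dx_tool = world dy; dy_tool = world dx; dz_tool = -world dz. Fingers close along world x.

View pictures.

View pics/scene0.png

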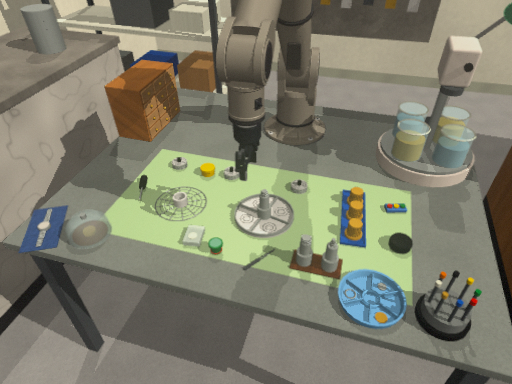

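View pics/side0.png

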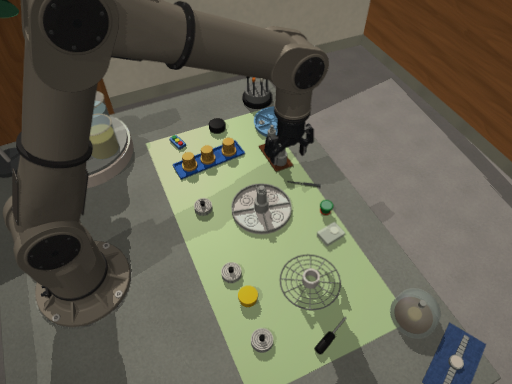

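```bash
cat > h.py <<'E'
from station import arm
import cv2, numpy as np
from scipy.spatial.transform import Rotation as R
def ray(n,uv,c=None):
    c=c or arm.calibration(n)
    K=np.array([[c['fx'],0,c['cx']],[0,c['fy'],c['cy']],[0,0,1]])
    p=cv2.undistortPoints(np.array([[uv]],float),K,np.array(c['dist']))[0,0]
    T=np.array(c['cam_to_world']); return T[:3,3],T[:3,:3]@np.array([p[0],p[1],1])
def onplane(n,uv,z,c=None):
    o,d=ray(n,uv,c); return o+d*(z-o[2])/d[2]
def proj(n,P,c=None):
    c=c or arm.calibration(n);T=np.linalg.inv(np.array(c['cam_to_world']))
    K=np.array([[c['fx'],0,c['cx']],[0,c['fy'],c['cy']],[0,0,1]])
    return cv2.projectPoints(np.array([P],float),cv2.Rodrigues(T[:3,:3])[0],T[:3,3],K,np.array(c['dist']))[0][0,0]
def tri(a,ua,b,ub):
    o1,d1=ray(a,ua);o2,d2=ray(b,ub);d1/=np.linalg.norm(d1);d2/=np.linalg.norm(d2)
    s=np.linalg.lstsq(np.c_[d1,-d2],o2-o1,rcond=None)[0]
    p,q=o1+s[0]*d1,o2+s[1]*d2
    return (p+q)/2,np.linalg.norm(p-q)
def tool(dw,o=None):
    o=o or arm.get_obs(); return R.from_quat(o['eef_rot']).inv().apply(dw)
E
python3 - <<'E'
import cv2
a=cv2.imread('pics/side0.png')[110:365,150:370]
b=cv2.imread('pics/scene0.png')[140:290,130:430]
cv2.imwrite('pics/s1.png',cv2.resize(a,None,fx=2.35,fy=2.35,interpolation=cv2.INTER_CUBIC))
cv2.imwrite('pics/c1.png',cv2.resize(b,None,fx=2.6,fy=2.6,interpolation=cv2.INTER_CUBIC))
E
```

View pics/s1.png

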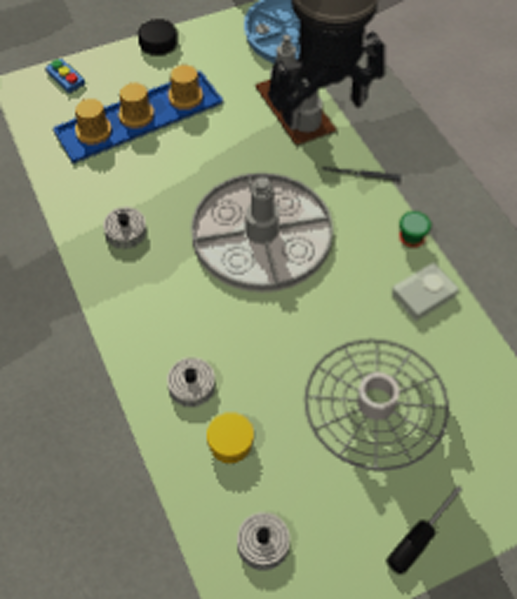

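View pics/c1.png

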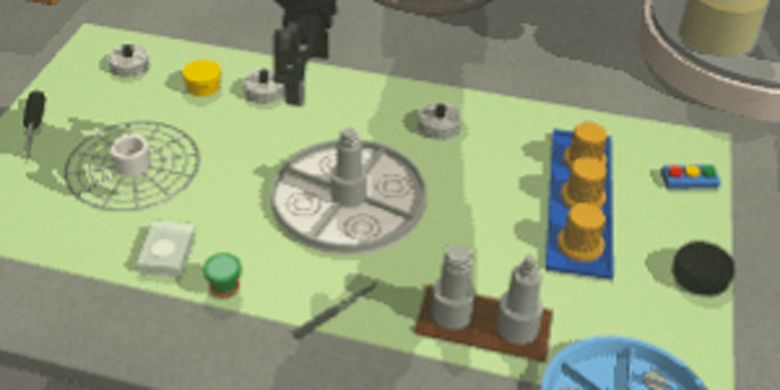

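```bash
python3 - <<'E'
from h import *
np.set_printoptions(precision=4,suppress=True)
s=lambda u,v:(150+u/2.35,110+v/2.35)
c=lambda u,v:(130+u/2.6,140+v/2.6)
for n,a,b in [('A',(124,217),(440,107)),('B',(190,375),(263,74)),('C',(263,534),(128,48)),('cover .034',(379,388),(131,142)),('tip',(262,182),(349,132)),
 ('n1 .057',(90,107),(589,129)),('n2',(134,91),(587,165)),('n3',(185,72),(584,213)),('pot',(231,433),(202,71)),('loupe',(415,222),(223,267))]:
    print(n,*tri('side',s(*a),'scene',c(*b)))
P=[onplane('side',s(*u),.006) for u in [(226,212),(286,204),(238,260),(300,250)]]
Q=[onplane('scene',c(*u),.006) for u in [(362,228),(303,203),(393,186)]]
print(np.array(P),np.mean(P,0)); print(np.array(Q))
for p in P: print(np.degrees(np.arctan2(*(p-np.mean(P,0))[1::-1])))
E
```

```text
A [0.4264 0.1109 0.0341] 0.004690808089922805
B [ 0.4169 -0.1599  0.0301] 0.004558664472019897
C [ 0.4141 -0.3827  0.032 ] 0.005676218722879311
cover .034 [ 0.6219 -0.2779  0.0374] 0.007319760582267829
tip [0.6043 0.0278 0.1133] 0.0033257739212683222
n1 .057 [0.4472 0.3165 0.0581] 0.0041881622885337495
n2 [0.5209 0.321  0.0584] 0.0040794150869428916
n3 [0.6095 0.3265 0.0589] 0.0025837486328037372
pot [ 0.4322 -0.2524  0.0275] 0.005329615809647794
loupe [ 0.798  -0.0721  0.038 ] 0.004354544716962817
[[ 0.5717  0.077   0.006 ]
 [ 0.6586  0.054   0.006 ]
 [ 0.5526 -0.0091  0.006 ]
 [ 0.6401 -0.0298  0.006 ]] [0.6058 0.023  0.006 ]
[[ 0.6587  0.0624  0.006 ]
 [ 0.6365 -0.0241  0.006 ]
 [ 0.5719  0.0815  0.006 ]]
122.23411658251953
30.398000241275554
-148.8597472990949
-56.99621551434194
```

The side view shows three baskets with black knobs at (203,202), (231,270), (262,337). The sleeve is at (311,275), the spindle tip at (261,187), and three nuts stand in the tray. The scene view agrees, and the triangulated heights match the given sizes. I'll hover over basket A first.

```bash
python3 drive.py '[[0.11,-0.245,0.08,-0.54],[0.11,-0.245,0.08,-0.54],[0.11,-0.245,0.08,-0.54],[0.11,-0.245,0.08,-0.54],[0.11,-0.245,0.08,-0.54],[0.11,-0.245,0.08,-0.54],[0.11,-0.245,0.08,-0.54],[0.11,-0.245,0.08,-0.54],[0.11,-0.245,0.08,-0.54],[0.11,-0.245,0.08,-0.54]]' 0.6
cat > knob.py <<'E'
import sys
from h import *
np.set_printoptions(precision=4,suppress=True)
z=float(sys.argv[1]); g=np.array([float(v) for v in sys.argv[2:4]])
o=arm.get_obs(); c=arm.calibration('wrist'); im=arm.grab_frame('wrist')
cv2.imwrite(sys.argv[4],im[:,:,::-1])
p=proj('wrist',[*g,z],c); print('expect px',p)
m=(im.max(2)<60).astype(np.uint8)
n,l,st,ce=cv2.connectedComponentsWithStats(m)
for i in range(1,n):
    if 40<st[i,4]<6000:
        w=onplane('wrist',ce[i],z,c)
        if np.linalg.norm(w[:2]-g)<.05: print(st[i],ce[i],w,'tool d',tool(w-o['tcp_pos'],o))
print(o['tcp_pos'],o['time'])
E
python3 knob.py .034 .426 .111 pics/w1.png
```

```text
time: 0.98
tcp_pos: [0.4306, 0.11, 0.1517]
eef_rot: [0.493, 0.87, 0.0, 0.0]
wrist_force: [0.2, 0.2, -0.8]
finger_gap: 0.603
grip_force: 0.0
expect px [247.4614 179.7121]
[240 167  18  21 309] [248.4239 177.2006] [0.4256 0.1133 0.034 ] tool d [ 0.0054 -0.0027  0.1177]
[0.4306 0.11   0.1517] 0.9833
```

View pics/w1.png

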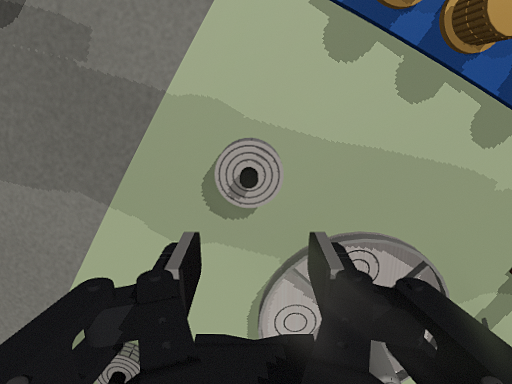

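Knob at (248,177), within 3 mm of the triangulated point. I'll descend and grip.

```bash
python3 drive.py '[[0.0055,-0.003,0.03,0],[0.0055,-0.003,0.07,0],[0.0055,-0.003,0.105,0],[0.0055,-0.003,0.126,0],[0.0055,-0.003,0.126,0]]' 0.6 && python3 drive.py '[[0,0,0,0],[0,0,0,0],[0,0,0,0],[0,0,0,0],[0,0,0,0],[0,0,0,0],[0,0,0,0]]' 0.0; python3 drive.py '[[0,0,-0.03,0],[0,0,-0.06,0],[0,0,-0.075,0],[0,0,-0.075,0]]'; python3 - <<'E'
from h import *
o=arm.get_obs();print(tool(np.array([.573,.079,.1])-o['tcp_pos'],o))
E
```

```text
time: 1.45
tcp_pos: [0.4232, 0.1121, 0.0219]
eef_rot: [0.493, 0.87, -0.002, -0.002]
wrist_force: [-1.2, -1.3, 0.2]
finger_gap: 0.601
grip_force: 0.0
time: 2.03
tcp_pos: [0.4259, 0.1134, 0.027]
eef_rot: [0.493, 0.87, 0.001, 0.001]
wrist_force: [-0.4, -1.3, 6.7]
finger_gap: 0.148
grip_force: 58.5
time: 2.37
tcp_pos: [0.4269, 0.1139, 0.1047]
eef_rot: [0.493, 0.87, 0.003, 0.002]
wrist_force: [1.8, 0.3, 0.1]
finger_gap: 0.148
grip_force: 58.7
[-0.10495029  0.10741875  0.00559379]
```

```bash
python3 drive.py '[[-0.03,0.03,0,0],[-0.055,0.056,0,0],[-0.08,0.082,0,0],[-0.105,0.108,0,0],[-0.105,0.108,0,0],[-0.105,0.108,0.03,0],[-0.105,0.108,0.06,0],[-0.105,0.108,0.07,0],[-0.105,0.108,0.07,0],[-0.105,0.108,0.07,0]]'; python3 - <<'E'
from h import *
cv2.imwrite('pics/p1.png',np.vstack([arm.grab_frame('side')[130:290,150:350],arm.grab_frame('scene')[130:290,160:360]])[:,:,::-1].repeat(2,0).repeat(2,1)[:600])
E
```

```text
time: 3.2
tcp_pos: [0.571, 0.0786, 0.0304]
eef_rot: [0.493, 0.87, -0.0, -0.0]
wrist_force: [0.9, 0.0, -1.0]
finger_gap: 0.152
grip_force: 115.6
```

View pics/p1.png

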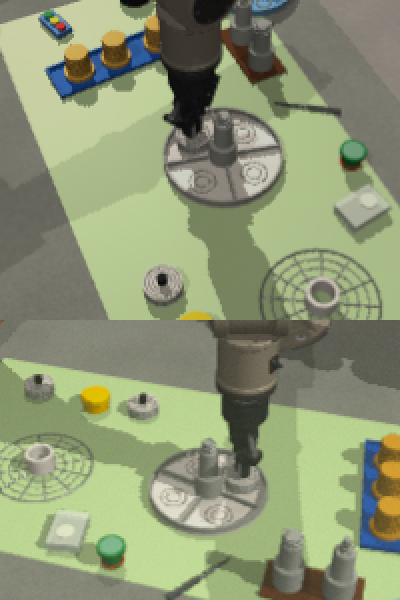

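Basket A stands in the compartment between hub and wall in both views. I'll release it and go to B.

```bash
python3 drive.py '[[0,0,0,0],[0,0,0,0],[0,0,0,0],[0,0,0,0],[0,0,-0.03,0],[0,0,-0.07,0],[0,0,-0.11,0],[0,0,-0.12,0]]' 0.5; python3 drive.py '[[-0.125,-0.255,0,0],[-0.125,-0.255,0,0],[-0.125,-0.255,0,0],[-0.125,-0.255,0,0],[-0.125,-0.255,0,0],[-0.125,-0.255,0,0],[-0.125,-0.255,0,0],[-0.125,-0.255,0,0],[-0.125,-0.255,0,0],[-0.125,-0.255,0,0]]' 0.6; python3 knob.py .034 .417 -.16 pics/w2.png
```

```text
time: 3.97
tcp_pos: [0.5736, 0.0791, 0.1562]
eef_rot: [0.493, 0.87, 0.002, 0.003]
wrist_force: [2.2, -0.1, 0.4]
finger_gap: 0.498
grip_force: 0.0
time: 4.8
tcp_pos: [0.417, -0.1596, 0.1505]
eef_rot: [0.493, 0.87, 0.0, 0.0]
wrist_force: [0.6, 0.6, 0.1]
finger_gap: 0.596
grip_force: 0.0
expect px [251.2404 184.2207]
[246 172  18  21 310] [254.3806 182.1   ] [ 0.4183 -0.1571  0.034 ] tool d [0.0015 0.0023 0.1165]
[ 0.417  -0.1596  0.1505] 4.8
```

```bash
python3 drive.py '[[0.0015,0.002,0.03,0],[0.0015,0.002,0.07,0],[0.0015,0.002,0.105,0],[0.0015,0.002,0.123,0],[0.0015,0.002,0.123,0],[0.0015,0.002,0.123,0]]' && python3 drive.py '[[0,0,0,0],[0,0,0,0],[0,0,0,0],[0,0,0,0],[0,0,0,0],[0,0,0,0],[0,0,0,0]]' 0.0; python3 drive.py '[[0,0,-0.03,0],[0,0,-0.06,0],[0,0,-0.075,0],[0,0,-0.075,0],[0,0,-0.075,0]]'; python3 - <<'E'
from h import *
o=arm.get_obs();print(tool(np.array([.637,-.027,.1])-o['tcp_pos'],o))
E
```

```text
time: 5.35
tcp_pos: [0.4176, -0.1564, 0.0269]
eef_rot: [0.492, 0.87, -0.0, -0.001]
wrist_force: [-0.2, -0.5, 1.3]
finger_gap: 0.602
grip_force: 0.0
time: 5.93
tcp_pos: [0.4187, -0.1575, 0.0288]
eef_rot: [0.493, 0.87, 0.0, 0.001]
wrist_force: [-3.4, 2.4, 14.7]
finger_gap: 0.143
grip_force: 58.5
time: 6.35
tcp_pos: [0.4184, -0.1575, 0.1035]
eef_rot: [0.493, 0.87, 0.0, 0.001]
wrist_force: [0.3, 0.1, -1.3]
finger_gap: 0.143
grip_force: 58.9
[-0.00045911  0.25457111  0.00407075]
```

```bash
python3 drive.py '[[0,0.04,0,0],[0,0.08,0,0],[0,0.12,0,0],[0,0.16,0,0],[0,0.2,0,0],[0,0.24,0,0],[0,0.254,0,0],[0,0.254,0,0],[0,0.254,0,0]]'; python3 drive.py '[[0,0,0.035,0],[0,0,0.06,0],[0,0,0.07,0],[0,0,0.07,0],[0,0,0.07,0]]'; python3 drive.py '[[0,0,0,0],[0,0,0,0],[0,0,0,0],[0,0,0,0],[0,0,-0.03,0],[0,0,-0.07,0],[0,0,-0.11,0],[0,0,-0.12,0]]' 0.5
python3 - <<'E'
from h import *
o=arm.get_obs();print(o['tcp_pos'],tool(np.array([.414,-.38,.15])-o['tcp_pos'],o))
E
```

```text
time: 7.1
tcp_pos: [0.635, -0.0262, 0.1004]
eef_rot: [0.492, 0.87, -0.001, -0.001]
wrist_force: [0.2, -0.7, -1.7]
finger_gap: 0.14
grip_force: 59.0
time: 7.52
tcp_pos: [0.6342, -0.0278, 0.0316]
eef_rot: [0.493, 0.87, -0.001, -0.001]
wrist_force: [-1.3, 0.5, -0.7]
finger_gap: 0.148
grip_force: 101.5
time: 8.18
tcp_pos: [0.6381, -0.0269, 0.1587]
eef_rot: [0.493, 0.87, 0.002, 0.003]
wrist_force: [1.0, -0.8, -0.4]
finger_gap: 0.5
grip_force: 0.0
[ 0.63805862 -0.0268595   0.15874202] [-0.18780641 -0.37372099  0.00694766]
```

Next is C, with a quarter turn so the fingers close tangentially at compartment −149°.

```bash
python3 drive.py '[[-0.188,-0.374,0.007,1.57],[-0.188,-0.374,0.007,1.57],[-0.188,-0.374,0.007,1.57],[-0.188,-0.374,0.007,1.57],[-0.188,-0.374,0.007,1.57],[-0.188,-0.374,0.007,1.57],[-0.188,-0.374,0.007,1.57],[-0.188,-0.374,0.007,1.57],[-0.188,-0.374,0.007,1.57],[-0.188,-0.374,0.007,1.57]]' 0.6;python3 drive.py '[[0,0,0,0.44],[0,0,0,0.44],[0,0,0,0.44],[0,0,0,0.44]]'; python3 knob.py .034 .414 -.38 pics/w3.png
```

```text
time: 9.02
tcp_pos: [0.4113, -0.3801, 0.1458]
eef_rot: [0.91, 0.415, 0.0, 0.0]
wrist_force: [0.6, 0.7, 0.2]
finger_gap: 0.603
grip_force: 0.0
time: 9.35
tcp_pos: [0.4123, -0.3789, 0.1455]
eef_rot: [0.979, 0.205, 0.0, 0.0]
wrist_force: [-0.5, -0.2, 0.4]
finger_gap: 0.602
grip_force: 0.0
expect px [255.9168 187.0757]
[251 174  18  22 322] [259.5155 184.5901] [ 0.4171 -0.3818  0.034 ] tool d [0.0031 0.0046 0.1115]
[ 0.4123 -0.3789  0.1455] 9.35
```

```bash
python3 drive.py '[[0.003,0.0045,0.03,-0.1],[0.003,0.0045,0.065,-0.13],[0.003,0.0045,0.1,-0.13],[0.003,0.0045,0.116,-0.13],[0.003,0.0045,0.116,-0.13],[0.003,0.0045,0.116,-0.13]]' && python3 drive.py '[[0,0,0,0],[0,0,0,0],[0,0,0,0],[0,0,0,0],[0,0,0,0],[0,0,0,0],[0,0,0,0]]' 0.0; python3 drive.py '[[0,0,-0.03,0],[0,0,-0.06,0],[0,0,-0.075,0],[0,0,-0.075,0],[0,0,-0.075,0]]'; python3 - <<'E'
from h import *
o=arm.get_obs();print(tool(np.array([.552,-.006,.1])-o['tcp_pos'],o))
E
```

```text
time: 9.9
tcp_pos: [0.4166, -0.3815, 0.0292]
eef_rot: [0.962, 0.272, -0.0, -0.0]
wrist_force: [0.6, -0.5, 0.5]
finger_gap: 0.599
grip_force: 0.0
time: 10.48
tcp_pos: [0.4179, -0.3821, 0.031]
eef_rot: [0.962, 0.272, 0.001, 0.001]
wrist_force: [-1.3, 1.0, 12.4]
finger_gap: 0.143
grip_force: 58.6
time: 10.9
tcp_pos: [0.4178, -0.3817, 0.1056]
eef_rot: [0.962, 0.272, 0.001, 0.001]
wrist_force: [-0.3, -0.2, -1.3]
finger_gap: 0.143
grip_force: 58.6
[ 0.31110557 -0.24971735  0.00556265]
```

```bash
python3 drive.py '[[0.031,-0.025,0,0],[0.062,-0.05,0,0],[0.093,-0.075,0,0],[0.124,-0.1,0,0],[0.155,-0.125,0,0],[0.186,-0.15,0,0],[0.217,-0.175,0,0],[0.25,-0.2,0,0],[0.28,-0.225,0,0],[0.311,-0.25,0,0]]'; python3 drive.py '[[0,0,0,0],[0,0,0.03,0],[0,0,0.055,0],[0,0,0.068,0],[0,0,0.068,0],[0,0,0.068,0]]'; python3 drive.py '[[0,0,0,0],[0,0,0,0],[0,0,0,0],[0,0,0,0],[0,0,-0.03,0],[0,0,-0.07,0],[0,0,-0.11,0],[0,0,-0.12,0],[0,0,-0.15,0]]' 0.5
python3 - <<'E'
from h import *
o=arm.get_obs();print(o['tcp_pos'],tool(np.array([.622,-.278,.2])-o['tcp_pos'],o))
E
```

```text
time: 11.73
tcp_pos: [0.5509, -0.0036, 0.1035]
eef_rot: [0.962, 0.272, -0.001, -0.0]
wrist_force: [2.0, -0.6, -1.0]
finger_gap: 0.14
grip_force: 58.8
time: 12.23
tcp_pos: [0.5508, -0.0056, 0.0352]
eef_rot: [0.962, 0.272, -0.001, -0.0]
wrist_force: [1.7, 2.1, -3.1]
finger_gap: 0.146
grip_force: 86.9
time: 12.98
tcp_pos: [0.5503, -0.0057, 0.1865]
eef_rot: [0.962, 0.272, -0.001, -0.0]
wrist_force: [-0.5, 0.4, -0.9]
finger_gap: 0.501
grip_force: 0.0
[ 0.55027307 -0.00570537  0.18646238] [-0.08143394  0.26954591 -0.0136347 ]
```

```bash
python3 drive.py '[[-0.082,0.27,0,0],[-0.082,0.27,0,0],[-0.082,0.27,0,0],[-0.082,0.27,0,0],[-0.082,0.27,0,0],[-0.082,0.27,0,0],[-0.082,0.27,0,0],[-0.082,0.27,0,0],[-0.082,0.27,0,0]]' 1.0;  python3 - <<'E'
from h import *
o=arm.get_obs();c=arm.calibration('wrist');w=arm.grab_frame('wrist');print(o['tcp_pos'],proj('wrist',[.622,-.278,.034],c))
a=arm.grab_frame('side')[170:300,160:360];b=arm.grab_frame('scene')[160:260,150:350]
v=np.vstack([a,b]);v=cv2.resize(v,None,fx=1.67,fy=1.67)
v=np.hstack([w,v[:384]]) ;print(v.shape)
np.save('pics/w4.npy',w);cv2.imwrite('pics/p4.png',cv2.resize(v,(800,int(384*800/v.shape[1])))[:,:,::-1])
E
```

```text
time: 13.73
tcp_pos: [0.6219, -0.2811, 0.1861]
eef_rot: [0.963, 0.27, -0.0, 0.0]
wrist_force: [-0.5, 0.7, -0.3]
finger_gap: 1.001
grip_force: 0.0
[ 0.6219327  -0.2811087   0.18611202] [250.73168931 174.5660217 ]
(384, 846, 3)
```

View pics/p4.png

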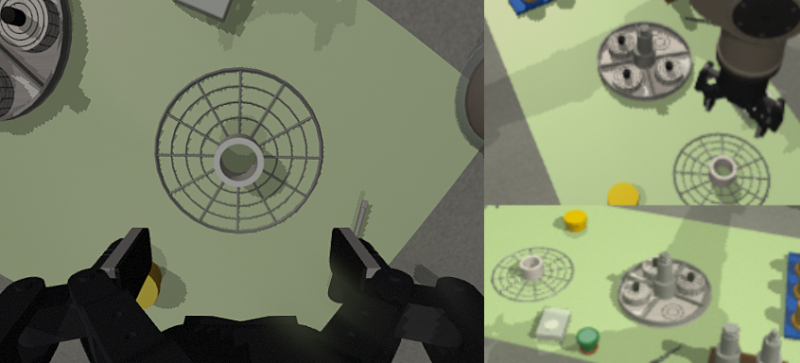

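Three baskets sit in compartments and the fourth compartment is empty. The sleeve ring is at about (253,170) in the wrist picture.

```bash
cat > ring.py <<'E'
import sys
from h import *
np.set_printoptions(precision=4,suppress=True)
# bright ring near guess: args z gx gy
def ring(im,c,z,g,rad):
    p=proj('wrist',[*g,z],c)
    hsv=cv2.cvtColor(im,cv2.COLOR_RGB2HSV)
    m=((hsv[...,1]<45)&(hsv[...,2]>120)).astype(np.uint8)
    k=np.zeros_like(m);cv2.circle(k,tuple(int(v) for v in p),rad,1,-1);m*=k
    cs,_=cv2.findContours(m,cv2.RETR_EXTERNAL,cv2.CHAIN_APPROX_NONE)
    q=max(cs,key=cv2.contourArea)
    (x,y),(a,b),_=cv2.fitEllipse(cv2.convexHull(q))
    w=onplane('wrist',(x,y),z,c);d=np.linalg.norm(onplane('wrist',(x+(a+b)/2,y),z,c)-w)
    return (x,y),w,d
if __name__=='__main__':
    o=arm.get_obs();c=arm.calibration('wrist');im=arm.grab_frame('wrist')
    z,gx,gy=map(float,sys.argv[1:4])
    e,w,d=ring(im,c,z,(gx,gy),45);print(e,w,'diam',d,'tool',tool(w-o['tcp_pos'],o))
E
python3 ring.py .034 .622 -.278
```

```text
(255.137939453125, 174.45472717285156) [ 0.625  -0.2774  0.034 ] diam 0.04967108780184782 tool [0.0019 0.0014 0.1523]
```

```bash
python3 drive.py '[[0.001,0.0015,0.04,0],[0.001,0.0015,0.08,0],[0.001,0.0015,0.12,0],[0.001,0.0015,0.15,0],[0.001,0.0015,0.172,0],[0.001,0.0015,0.172,0],[0.001,0.0015,0.172,0]]' && python3 drive.py '[[0,0,0,0],[0,0,0,0],[0,0,0,0],[0,0,0,0],[0,0,0,0],[0,0,0,0],[0,0,0,0]]' 0.0; python3 drive.py '[[0,0,-0.04,0],[0,0,-0.08,0],[0,0,-0.12,0],[0,0,-0.16,0],[0,0,-0.16,0],[0,0,-0.16,0]]'; python3 - <<'E'
from h import *
o=arm.get_obs();print(tool(np.array([.605,.026,.17])-o['tcp_pos'],o))
cv2.imwrite('pics/w5.png',arm.grab_frame('wrist')[:,:,::-1])
E
```

```text
time: 14.52
tcp_pos: [0.624, -0.2783, 0.0141]
eef_rot: [0.962, 0.272, -0.001, -0.001]
wrist_force: [-0.7, 0.0, 1.4]
finger_gap: 1.002
grip_force: 0.0
time: 15.1
tcp_pos: [0.6253, -0.2795, 0.0168]
eef_rot: [0.962, 0.272, 0.001, 0.0]
wrist_force: [-5.1, 3.7, 18.1]
finger_gap: 0.567
grip_force: 58.9
time: 15.6
tcp_pos: [0.6255, -0.28, 0.1778]
eef_rot: [0.962, 0.272, 0.002, 0.001]
wrist_force: [-0.1, 1.4, -3.0]
finger_gap: 0.561
grip_force: 63.5
[ 0.14260627 -0.27150383  0.00736263]
```

View pics/w5.png

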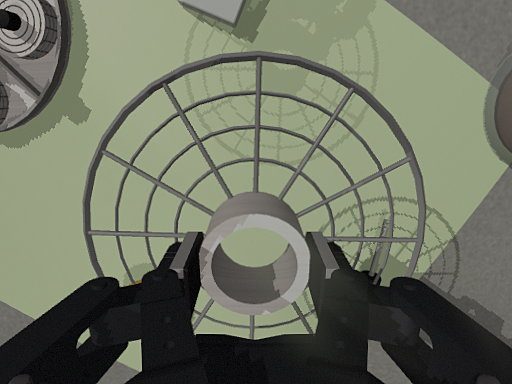

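The cover hangs level with its sleeve rim centred near (255,264). I'll move so that the spindle is straight under the wrist camera, seen through the mesh.

```bash
python3 drive.py '[[0.009,-0.034,0,0],[0.018,-0.068,0,0],[0.027,-0.102,0,0],[0.036,-0.136,0,0],[0.045,-0.17,0,0],[0.054,-0.204,0,0],[0.063,-0.238,0,0],[0.0726,-0.2715,0,0],[0.0726,-0.2715,0,0],[0.0726,-0.2715,0,0]]'; python3 drive.py '[[0,0,0,0],[0,0,0,0]]';  python3 - <<'E'
from h import *
o=arm.get_obs();c=arm.calibration('wrist');w=arm.grab_frame('wrist');cv2.imwrite('pics/w6.png',w[:,:,::-1])
print(proj('wrist',[.605,.026,.115],c),proj('wrist',[.605,.026,.048],c),o['tcp_pos'])
E
```

```text
time: 16.48
tcp_pos: [0.5429, -0.0078, 0.1733]
eef_rot: [0.962, 0.274, -0.001, -0.0]
wrist_force: [-0.1, -0.4, -2.7]
finger_gap: 0.567
grip_force: 63.6
time: 16.65
tcp_pos: [0.5439, -0.0112, 0.1738]
eef_rot: [0.963, 0.271, -0.001, 0.0]
wrist_force: [0.1, -0.6, -1.8]
finger_gap: 0.561
grip_force: 63.6
[253.57721837  97.59645698] [253.73289834  97.470025  ] [ 0.54385693 -0.01123593  0.17379578]
```

View pics/w6.png

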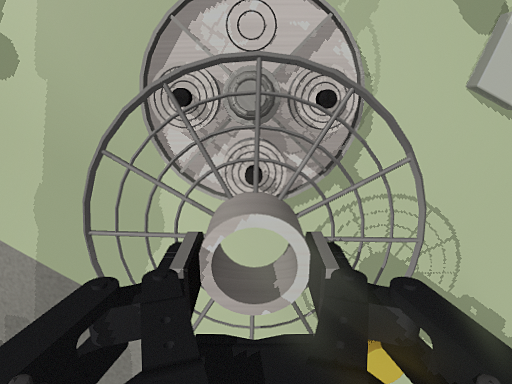

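Spindle and hub rings are centred near (252,95), and the sleeve's top rim near (255,264.5). I'll work out the offset between them.

```bash
python3 - <<'E'
from h import *
np.set_printoptions(precision=4,suppress=True)
o=arm.get_obs();c=arm.calibration('wrist');t=o['tcp_pos']
for z in(.115,.048,.018): print(onplane('wrist',(252.3,94.8),z,c))
s=onplane('wrist',(255,264.5),t[2]-.0168+.034,c); print('sleeve',s, tool(s-t,o))
x1=onplane('wrist',(200,264),t[2]+.017,c);x2=onplane('wrist',(310,264),t[2]+.017,c);print(np.linalg.norm(x1-x2))
print(tool(onplane('wrist',(252.3,94.8),.1,c)-s,o))
# pan rim by hand: x extents 142..361 at row ~85
print((onplane('wrist',(142,85),.018,c)+onplane('wrist',(361,85),.018,c))/2,np.linalg.norm(onplane('wrist',(142,85),.018,c)-onplane('wrist',(361,85),.018,c)))
E
```

```text
[0.6061 0.0274 0.115 ]
[0.6063 0.0279 0.048 ]
[0.6064 0.0282 0.018 ]
sleeve [ 0.5463 -0.011   0.1911] [ 0.0021  0.0009 -0.0172]
0.04778970690317525
[ 0.0713 -0.0016  0.091 ]
[0.6139 0.0337 0.018 ] 0.19564294809186727
```

```bash
python3 drive.py '[[0.03,-0.0016,0,0],[0.055,-0.0016,0,0],[0.0713,-0.0016,0,0],[0.0713,-0.0016,0,0],[0.0713,-0.0016,0.01,0],[0.0713,-0.0016,0.02,0],[0.0713,-0.0016,0.03,0],[0.0713,-0.0016,0.04,0],[0.0713,-0.0016,0.05,0],[0.0713,-0.0016,0.055,0]]'; python3 - <<'E'
from h import *
o=arm.get_obs();print(o['tcp_pos'],tool(np.array([.6061,.0274,0])-o['tcp_pos'],o))
a=arm.grab_frame('side')[150:280,180:340];b=arm.grab_frame('scene')[150:280,180:340]
cv2.imwrite('pics/p7.png',cv2.resize(np.hstack([a,b]),None,fx=2.4,fy=2.4)[:,:,::-1])
E
```

```text
time: 17.53
tcp_pos: [0.6031, 0.0282, 0.1175]
eef_rot: [0.962, 0.272, -0.001, -0.0]
wrist_force: [-1.4, -0.4, -1.9]
finger_gap: 0.563
grip_force: 63.6
[0.60306749 0.02824067 0.11749854] [0.00234745 0.00238267 0.11749307]
```

View pics/p7.png

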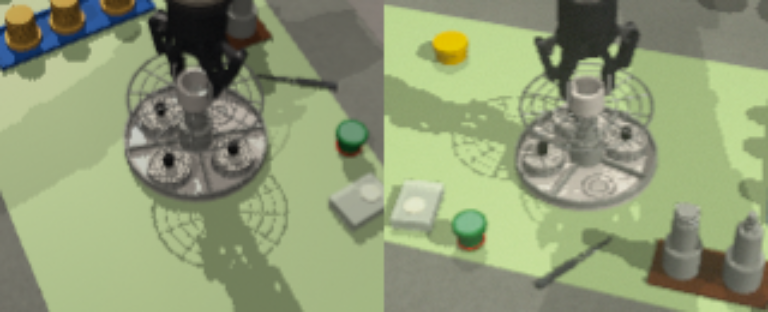

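No contact force, and the sleeve is over the tip in both views. I'll lower on.

```bash
python3 drive.py '[[0,0,0,0],[0,0,0.01,0],[0,0,0.02,0],[0,0,0.03,0],[0,0,0.038,0],[0,0,0.044,0],[0,0,0.048,0],[0,0,0.048,0]]'
```

```text
time: 18.3
tcp_pos: [0.6035, 0.0285, 0.0703]
eef_rot: [0.962, 0.272, -0.001, -0.0]
wrist_force: [-0.2, -0.8, -1.4]
finger_gap: 0.563
grip_force: 63.6
```

```bash
python3 drive.py '[[0,0,0.002,0],[0,0,0.004,0],[0,0,0.005,0],[0,0,0.005,0]]'
```

```text
time: 18.63
tcp_pos: [0.604, 0.0286, 0.0664]
eef_rot: [0.962, 0.272, 0.0, -0.0]
wrist_force: [-0.1, -0.4, -2.7]
finger_gap: 0.562
grip_force: 63.6
```

```bash
python3 drive.py '[[0,0,0.002,0],[0,0,0.002,0],[0,0,0.002,0],[0,0,0.002,0],[0,0,0.002,0]]' 0.85; python3 drive.py '[[0,0,-0.02,0],[0,0,-0.06,0],[0,0,-0.1,0],[0,0,-0.14,0],[0,0,-0.14,0],[0,0,-0.14,0]]' 1.0;  python3 - <<'E'
from h import *
o=arm.get_obs();print(o['tcp_pos'])
print(tool(np.array([.447,.3165,.2])-o['tcp_pos'],o),tool(np.array([.609,.3265,.2])-o['tcp_pos'],o))
a=arm.grab_frame('side')[150:280,180:340];b=arm.grab_frame('scene')[150:280,180:340]
cv2.imwrite('pics/p8.png',cv2.resize(np.hstack([a,b]),None,fx=2.4,fy=2.4)[:,:,::-1])
E
```

```text
time: 19.05
tcp_pos: [0.6041, 0.0286, 0.0645]
eef_rot: [0.962, 0.272, 0.0, -0.0]
wrist_force: [0.4, 0.2, -0.3]
finger_gap: 0.852
grip_force: 0.0
time: 19.55
tcp_pos: [0.6052, 0.0287, 0.207]
eef_rot: [0.962, 0.272, 0.002, -0.0]
wrist_force: [-0.2, 0.4, -1.3]
finger_gap: 1.003
grip_force: 0.0
[0.60522391 0.02871275 0.20701199]
[ 0.0157478  -0.32804355  0.00670154] [ 0.15902479 -0.25178639  0.007443  ]
```

View pics/p8.png

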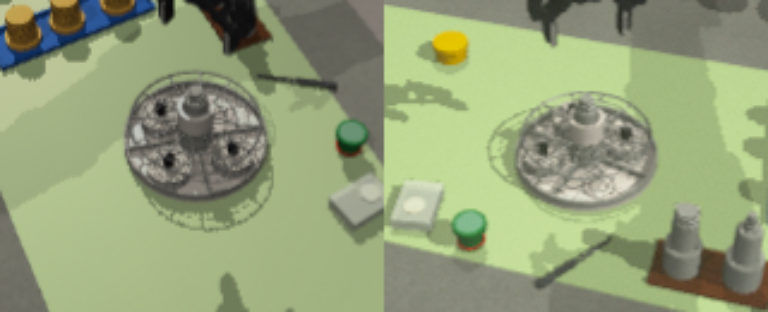

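The cover sits level on the hub with the baskets below it. Next the nuts; I'll check the joint-7 state before choosing yaw.

```bash
python3 - <<'E'
from h import *
np.set_printoptions(precision=4,suppress=True)
o=arm.get_obs();print(o['joints'])
d=np.array([.521,.321,.2])-.07*np.array([np.cos(.06),np.sin(.06),0]);d[2]=.2
print(d,tool(d-o['tcp_pos'],o))
E
```

```text
[-0.4736  0.355   0.4049  1.8158 -0.1633  1.0038 -1.023 ]
[0.4511 0.3168 0.2   ] [ 0.0209 -0.3253  0.0041]
```

```bash
python3 drive.py '[[0.14,-0.261,0,-2.66],[0.14,-0.261,0,-2.66],[0.14,-0.261,0,-2.66],[0.14,-0.261,0,-2.66],[0.14,-0.261,0,-2.66],[0.14,-0.261,0,-2.66],[0.14,-0.261,0,-2.66],[0.14,-0.261,0,-2.66],[0.14,-0.261,0,-2.66],[0.14,-0.261,0,-2.66]]' 1.0 >/dev/null; python3 drive.py '[[0,0,0,-1.25],[0,0,0,-1.25],[0,0,0,-1.25],[0,0,0,-1.25],[0,0,0,-1.25],[0,0,0,-1.25],[0,0,0,-1.25],[0,0,0,-1.25],[0,0,0,-1.25],[0,0,0,-1.25]]'; cat > nut.py <<'E'
import sys
from h import *
np.set_printoptions(precision=4,suppress=True)
o=arm.get_obs();c=arm.calibration('wrist');im=arm.grab_frame('wrist')
if len(sys.argv)>1: cv2.imwrite(sys.argv[1],im[:,:,::-1])
h=cv2.cvtColor(im,cv2.COLOR_RGB2HSV)
m=((h[...,0]>8)&(h[...,0]<24)&(h[...,1]>120)&(h[...,2]>60)).astype(np.uint8)
m=cv2.morphologyEx(m,cv2.MORPH_OPEN,np.ones((3,3),np.uint8))
cs,_=cv2.findContours(m,cv2.RETR_EXTERNAL,cv2.CHAIN_APPROX_NONE)
th=np.degrees(R.from_quat(o['eef_rot']).apply([1,0,0])); print('theta',np.degrees(np.arctan2(th[1],th[0])),o['tcp_pos'],o['joints'][6],o['time'])
for q in cs:
    if cv2.contourArea(q)>300:
        M=cv2.moments(q);u=(M['m10']/M['m00'],M['m01']/M['m00']);x,y,w,hh=cv2.boundingRect(q)
        W=onplane('wrist',u,.04,c);print(np.array(u),(x,y,w,hh),W,'tool',tool(W-o['tcp_pos'],o))
E
python3 nut.py pics/n1.png
```

```text
time: 21.32
tcp_pos: [0.586, 0.3239, 0.2024]
eef_rot: [0.042, 0.999, -0.001, -0.001]
wrist_force: [-0.5, 0.3, 0.1]
finger_gap: 0.999
grip_force: 0.0
theta 175.15646709473737 [0.586  0.3239 0.2024] 0.805000850516293 21.3167
[225.5488 292.7181] (157, 278, 101, 51) [0.7189 0.282  0.04  ] tool [-0.1364 -0.0302  0.1621]
[261.6975 186.5814] (236, 158, 52, 59) [0.6027 0.3306 0.04  ] tool [-0.0165  0.0083  0.1624]
[248.4368 100.0409] (222, 72, 54, 57) [0.5198 0.3249 0.04  ] tool [ 0.0656 -0.0043  0.1626]
[235.4944  24.3811] (208, 0, 57, 54) [0.4542 0.3194 0.04  ] tool [ 0.1305 -0.0154  0.1628]
```

View pics/n1.png

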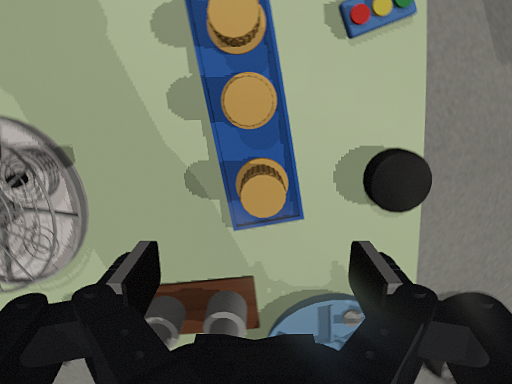

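In the wrist picture the three nuts are at (236,22), (248,100) and (263,190) in the tray, with the spare spindles at the lower left. The middle one is directly below the camera, so I take it first.

```bash
python3 - <<'E'
from h import *
c=arm.calibration('wrist')
print(onplane('wrist',(235.5,21),.057,c),onplane('wrist',(248.5,100),.057,c),onplane('wrist',(263,196),.057,c))
E
python3 drive.py '[[0.035,-0.004,0,0],[0.0656,-0.0043,0,0],[0.0656,-0.0043,0,0],[0.0656,-0.0043,0.04,0],[0.0656,-0.0043,0.08,0],[0.0656,-0.0043,0.12,0],[0.0656,-0.0043,0.15,0],[0.0656,-0.0043,0.175,0],[0.0656,-0.0043,0.175,0],[0.0656,-0.0043,0.175,0]]' 1.0; python3 drive.py '[[0,0,0,0],[0,0,0,0],[0,0,0,0],[0,0,0,0],[0,0,0,0],[0,0,0,0],[0,0,0,0]]' 0.0; python3 drive.py '[[0,0,-0.04,0],[0,0,-0.08,0],[0,0,-0.12,0],[0,0,-0.135,0],[0,0,-0.135,0],[0,0,-0.135,0]]'; python3 - <<'E'
from h import *
o=arm.get_obs();print(tool(np.array([.6061,.0274,.16])-o['tcp_pos'],o),o['joints'])
E
```

```text
[0.45534958 0.31880364 0.057     ] [0.51982255 0.32450163 0.057     ] [0.60721588 0.33114519 0.057     ]
time: 22.2
tcp_pos: [0.5198, 0.3253, 0.0279]
eef_rot: [0.046, 0.999, -0.001, -0.002]
wrist_force: [-0.8, -0.2, 0.4]
finger_gap: 0.999
grip_force: 0.0
time: 22.78
tcp_pos: [0.5217, 0.3262, 0.0311]
eef_rot: [0.046, 0.999, 0.001, 0.001]
wrist_force: [-2.7, -3.4, 14.1]
finger_gap: 0.483
grip_force: 59.1
time: 23.28
tcp_pos: [0.5212, 0.326, 0.1654]
eef_rot: [0.046, 0.999, 0.001, 0.001]
wrist_force: [0.3, 0.2, -3.8]
finger_gap: 0.486
grip_force: 62.8
[-0.11168353 -0.28959613  0.00524802] [-0.49189788  0.4023862  -0.21906659  1.79817897  0.10519675  0.95021031
  0.72455641]
```

```bash
python3 drive.py '[[-0.014,-0.036,0,0],[-0.028,-0.072,0,0],[-0.042,-0.108,0,0],[-0.056,-0.144,0,0],[-0.07,-0.18,0,0],[-0.084,-0.216,0,0],[-0.098,-0.252,0,0],[-0.1117,-0.2896,0,0],[-0.1117,-0.2896,0,0],[-0.1117,-0.2896,0,0]]'; python3 drive.py '[[0,0,0,-0.12],[0,0,0,-0.24],[0,0,0,-0.36],[0,0,0,-0.48],[0,0,0,-0.6],[0,0,0,-0.72],[0,0,0,-0.72],[0,0,0,-0.72]]'; cat > hold.py <<'E'
from h import *
np.set_printoptions(precision=4,suppress=True)
# nut in hand: top disc at tcp+.026
o=arm.get_obs();c=arm.calibration('wrist');im=arm.grab_frame('wrist')
cv2.imwrite('pics/hold%d.png'%(o['time']*100),im[:,:,::-1])
h=cv2.cvtColor(im,cv2.COLOR_RGB2HSV)
m=((h[...,0]>8)&(h[...,0]<24)&(h[...,1]>120)&(h[...,2]>60)).astype(np.uint8)
cs,_=cv2.findContours(m,cv2.RETR_EXTERNAL,cv2.CHAIN_APPROX_NONE)
q=max(cs,key=cv2.contourArea);x,y,w,hh=cv2.boundingRect(q)
z=o['tcp_pos'][2]+.026
low=onplane('wrist',(x+w/2,y+hh),z,c)
print((x,y,w,hh),'near edge tool',tool(low-o['tcp_pos'],o),'spindle tool',tool(np.array([.6061,.0274,.1])-o['tcp_pos'],o),o['joints'])
print('centre px if aligned',proj('wrist',o['tcp_pos']+[0,0,.026],c))
E
python3 hold.py
```

```text
time: 24.12
tcp_pos: [0.6053, 0.0241, 0.1624]
eef_rot: [0.048, 0.999, -0.001, -0.001]
wrist_force: [0.0, 0.9, -3.6]
finger_gap: 0.484
grip_force: 62.9
time: 24.78
tcp_pos: [0.6052, 0.0281, 0.1633]
eef_rot: [-0.308, 0.951, 0.0, -0.001]
wrist_force: [-0.2, -0.2, -3.0]
finger_gap: 0.488
grip_force: 62.9
(203, 172, 103, 139) near edge tool [-0.0192 -0.0004 -0.026 ] spindle tool [-0.0004 -0.0012  0.0633] [ 0.0592  0.3974 -0.2679  1.8149  0.1256  0.9474  1.9347]
centre px if aligned [255.7057 271.1066]
```

```bash
python3 drive.py '[[0,0,0,-0.12],[0,0,0,-0.24],[0,0,0,-0.36],[0,0,0,-0.48],[0,0,0,-0.6],[0,0,0,-0.6],[0,0,0,-0.6]]'; python3 hold.py
```

```text
time: 25.42
tcp_pos: [0.6057, 0.0275, 0.164]
eef_rot: [-0.574, 0.819, 0.0, -0.0]
wrist_force: [-0.0, -0.7, -3.9]
finger_gap: 0.487
grip_force: 62.9
(203, 172, 104, 139) near edge tool [-0.0185 -0.0013 -0.026 ] spindle tool [ 0.     -0.0004  0.064 ] [ 0.1547  0.4103 -0.3892  1.8082  0.1855  0.9595  2.4814]
centre px if aligned [258.2225 272.7539]
```

```bash
python3 drive.py '[[-0.0025,0.0005,0,0],[-0.0025,0.0005,0.01,0],[-0.0025,0.0005,0.02,0],[-0.0025,0.0005,0.03,0],[-0.0025,0.0005,0.034,0],[-0.0025,0.0005,0.034,0],[-0.0025,0.0005,0.034,0]]'; python3 drive.py '[[0,0,0.003,0],[0,0,0.006,0],[0,0,0.006,0]]';python3 drive.py '[[0,0,0.003,0],[0,0,0.006,0],[0,0,0.006,0]]'
```

```text
time: 26.05
tcp_pos: [0.6061, 0.0299, 0.1299]
eef_rot: [-0.577, 0.817, 0.0, -0.0]
wrist_force: [1.4, 0.4, -2.9]
finger_gap: 0.484
grip_force: 62.9
time: 26.3
tcp_pos: [0.6061, 0.0301, 0.1241]
eef_rot: [-0.577, 0.817, 0.0, -0.0]
wrist_force: [-0.9, 1.2, -4.6]
finger_gap: 0.483
grip_force: 62.7
time: 26.55
tcp_pos: [0.6052, 0.0301, 0.1176]
eef_rot: [-0.577, 0.817, 0.001, -0.001]
wrist_force: [-4.7, 2.7, -6.2]
finger_gap: 0.482
grip_force: 62.7
```

```bash
python3 drive.py '[[0,0,0.001,0],[0,0,0.002,0],[0,0,0.002,0]]';python3 drive.py '[[0,0,0.001,0],[0,0,0.002,0],[0,0,0.002,0]]'; python3 drive.py '[[0,0,0.001,0],[0,0,0.001,0],[0,0,0.001,0]]'
```

```text
time: 26.8
tcp_pos: [0.6052, 0.0302, 0.1159]
eef_rot: [-0.577, 0.817, 0.001, -0.001]
wrist_force: [-5.1, 3.2, -1.5]
finger_gap: 0.484
grip_force: 63.3
time: 27.05
tcp_pos: [0.6053, 0.0302, 0.1151]
eef_rot: [-0.577, 0.817, 0.0, -0.001]
wrist_force: [-13.0, 1.2, 17.8]
finger_gap: 0.483
grip_force: 65.5
time: 27.3
tcp_pos: [0.6054, 0.0303, 0.115]
eef_rot: [-0.577, 0.817, 0.0, -0.001]
wrist_force: [-18.6, 0.8, 32.1]
finger_gap: 0.483
grip_force: 67.1
```

```bash
python3 drive.py '[[0,0.002,-0.003,0],[0,0.002,-0.003,0],[0,0.002,-0.003,0]]'; python3 drive.py '[[0,0,0,0.12],[0,0,0,0.24],[0,0,0,0.36],[0,0,0,0.48],[0,0,0,0.6],[0,0,0,0.72],[0,0,0,0.84],[0,0,0,0.96],[0,0,0,1.08],[0,0,0,1.2]]'
```

```text
time: 27.55
tcp_pos: [0.6046, 0.0303, 0.1164]
eef_rot: [-0.577, 0.817, -0.0, 0.0]
wrist_force: [0.4, 0.3, -3.8]
finger_gap: 0.481
grip_force: 63.0
time: 28.38
tcp_pos: [0.6057, 0.0289, 0.1164]
eef_rot: [-0.011, 1.0, -0.001, 0.001]
wrist_force: [5.9, -6.8, -2.2]
finger_gap: 0.479
grip_force: 63.1
```

```bash
python3 drive.py '[[0,0,0.001,0],[0,0,0.0018,0],[0,0,0.0018,0]]'; python3 drive.py '[[0,0,0.0002,0.12],[0,0,0.0004,0.24],[0,0,0.0006,0.36],[0,0,0.0008,0.48],[0,0,0.001,0.6],[0,0,0.001,0.72],[0,0,0.001,0.84],[0,0,0.001,0.96],[0,0,0.001,1.08],[0,0,0.001,1.2]]'
```

```text
time: 28.63
tcp_pos: [0.6056, 0.0289, 0.1152]
eef_rot: [-0.014, 1.0, -0.001, 0.001]
wrist_force: [1.0, -7.8, 6.6]
finger_gap: 0.489
grip_force: 64.7
time: 29.47
tcp_pos: [0.6051, 0.0266, 0.115]
eef_rot: [0.556, 0.831, -0.001, 0.002]
wrist_force: [-8.6, -18.1, 24.9]
finger_gap: 0.485
grip_force: 66.0
```

```bash
python3 drive.py '[[-0.0015,-0.0015,-0.001,0],[-0.0015,-0.0015,-0.001,0],[-0.0015,-0.0015,-0.001,0.12],[-0.0015,-0.0015,-0.001,0.24],[-0.0015,-0.0015,-0.001,0.36],[-0.0015,-0.0015,-0.001,0.48],[-0.0015,-0.0015,-0.001,0.6],[-0.0015,-0.0015,-0.001,0.72],[-0.0015,-0.0015,-0.001,0.84],[-0.0015,-0.0015,-0.001,0.96]]';  python3 drive.py '[[0,0,0,0.12],[0,0,0,0.24],[0,0,0,0.36],[0,0,0,0.48],[0,0,0,0.6],[0,0,0,0.72]]'; python3 - <<'E'
from station import arm
print(arm.get_obs()['joints'])
E
```

```text
time: 30.3
tcp_pos: [0.6032, 0.0264, 0.1151]
eef_rot: [0.877, 0.481, -0.001, 0.001]
wrist_force: [-10.6, -9.3, 15.4]
finger_gap: 0.484
grip_force: 65.0
time: 30.8
tcp_pos: [0.6027, 0.0272, 0.1151]
eef_rot: [0.99, 0.142, -0.001, 0.0]
wrist_force: [-13.6, -4.6, 19.8]
finger_gap: 0.483
grip_force: 65.6
[-0.59636765  0.49953406  0.58440992  1.89681215 -0.35782719  0.85233741
 -1.11510209]
```

No sink in 165° under pressure with the foot at 88 mm, so this nut does not fit. I'll lift it off and return it to the middle slot.

```bash
python3 drive.py '[[0,0,-0.02,0],[0,0,-0.04,0],[0,0,-0.05,0],[0,0,-0.05,0],[0,0,-0.05,0]]'; python3 hold.py; python3 - <<'E'
from h import *
o=arm.get_obs();print(tool(np.array([.5202,.3247,.14])-o['tcp_pos'],o)-[.0025,-.001,0])
E
```

```text
time: 31.22
tcp_pos: [0.6037, 0.0288, 0.1643]
eef_rot: [0.989, 0.145, 0.0, -0.0]
wrist_force: [-0.9, -0.0, -3.5]
finger_gap: 0.481
grip_force: 63.1
(203, 173, 103, 138) near edge tool [-0.0151  0.0002 -0.026 ] spindle tool [0.0018 0.0021 0.0643] [-0.629   0.4376  0.6191  1.8611 -0.31    0.9393 -1.1487]
centre px if aligned [254.1214 279.9021]
[ 0.00285091 -0.30632681  0.02377531]
```

```bash
python3 drive.py '[[0,-0.034,0,0],[0,-0.068,0,0],[0,-0.102,0,0],[0,-0.136,0,0],[0.001,-0.17,0,0],[0.001,-0.204,0,0],[0.001,-0.238,0,0],[0.001,-0.272,0,0],[0.001,-0.309,0,0],[0.001,-0.309,0,0]]'; python3 drive.py '[[0,0,0,0],[0,0,0.035,0],[0,0,0.07,0],[0,0,0.105,0],[0,0,0.122,0],[0,0,0.128,0],[0,0,0.128,0],[0,0,0.128,0]]'
```

```text
time: 32.1
tcp_pos: [0.5122, 0.3328, 0.1627]
eef_rot: [0.989, 0.149, -0.001, -0.001]
wrist_force: [-1.1, 1.6, -3.3]
finger_gap: 0.481
grip_force: 63.2
time: 32.77
tcp_pos: [0.5167, 0.3242, 0.037]
eef_rot: [0.99, 0.144, 0.0, 0.0]
wrist_force: [0.2, 0.4, -2.3]
finger_gap: 0.485
grip_force: 63.3
```

```bash
python3 drive.py '[[0,0,0.004,0],[0,0,0.0055,0],[0,0,0.0055,0]]'; python3 drive.py '[[0,0,0,0],[0,0,0,0],[0,0,0,0],[0,0,0,0],[0,0,0,0],[0,0,-0.04,0],[0,0,-0.08,0],[0,0,-0.12,0],[0,0,-0.16,0],[0,0,-0.17,0]]' 1.0; python3 drive.py '[[0.149,0.043,0,-1.25],[0.149,0.043,0,-1.25],[0.149,0.043,0,-1.25],[0.149,0.043,0,-1.25],[0.149,0.043,0,-1.25],[0.149,0.043,0,-1.25],[0.149,0.043,0,-1.25],[0.149,0.043,0,-1.25],[0.149,0.043,0,-1.25],[0.149,0.043,0,-1.25]]';  python3 drive.py '[[0,0,0,-1.25],[0,0,0,-1.25],[0,0,0,-1.25],[0,0,0,-1.25],[0,0,0,-1.25],[0,0,0,-1.25],[0,0,0,-1.25],[0,0,0,-1.25],[0,0,0,-1.25],[0,0,0,-1.25]]'; python3 nut.py pics/n3.png
```

```text
time: 33.02
tcp_pos: [0.5162, 0.3252, 0.0316]
eef_rot: [0.989, 0.145, 0.0, -0.0]
wrist_force: [0.5, 0.0, -3.3]
finger_gap: 0.483
grip_force: 63.3
time: 33.85
tcp_pos: [0.5182, 0.3257, 0.2071]
eef_rot: [0.989, 0.145, 0.003, -0.002]
wrist_force: [0.9, 0.2, 0.2]
finger_gap: 1.001
grip_force: 0.0
time: 34.68
tcp_pos: [0.6711, 0.3263, 0.2007]
eef_rot: [0.716, 0.699, -0.0, -0.0]
wrist_force: [-0.7, 0.8, -0.7]
finger_gap: 1.002
grip_force: 0.0
time: 35.52
tcp_pos: [0.6711, 0.3263, 0.2008]
eef_rot: [0.172, 0.985, -0.0, -0.0]
wrist_force: [-0.6, -0.2, -1.0]
finger_gap: 1.005
grip_force: 0.0
theta 160.24493904205127 [0.6711 0.3263 0.2008] 0.6867671049472297 35.5167
[196.0483 238.4525] (159, 226, 73, 28) [0.7181 0.2476 0.04  ] tool [-0.0709 -0.0582  0.1608]
[234.8345 104.6777] (208, 77, 55, 56) [0.6074 0.3318 0.04  ] tool [ 0.0618 -0.0163  0.1608]
[197.9281  22.2519] (166, 0, 63, 51) [0.5303 0.3263 0.04  ] tool [ 0.1324 -0.0475  0.1608]
```

```bash
python3 drive.py '[[0.032,-0.008,0,0],[0.064,-0.0162,0,0],[0.064,-0.0162,0,0],[0.064,-0.0162,0.04,0],[0.064,-0.0162,0.08,0],[0.064,-0.0162,0.12,0],[0.064,-0.0162,0.15,0],[0.064,-0.0162,0.17,0],[0.064,-0.0162,0.17,0],[0.064,-0.0162,0.17,0]]' 1.0; python3 drive.py '[[0,0,0,0],[0,0,0,0],[0,0,0,0],[0,0,0,0],[0,0,0,0],[0,0,0,0],[0,0,0,0]]' 0.0; python3 drive.py '[[0,0,-0.04,0],[0,0,-0.08,0],[0,0,-0.12,0],[0,0,-0.135,0],[0,0,-0.135,0],[0,0,-0.135,0]]'; python3 - <<'E'
from h import *
o=arm.get_obs();print(tool(np.array([.604,.0283,.16])-o['tcp_pos'],o),o['joints'])
E
```

```text
time: 36.4
tcp_pos: [0.605, 0.3329, 0.0305]
eef_rot: [0.175, 0.984, -0.001, -0.001]
wrist_force: [0.4, -0.3, 1.1]
finger_gap: 0.996
grip_force: 0.0
time: 36.98
tcp_pos: [0.6061, 0.3334, 0.033]
eef_rot: [0.175, 0.985, 0.001, 0.001]
wrist_force: [-4.0, -2.7, 12.5]
finger_gap: 0.485
grip_force: 59.2
time: 37.48
tcp_pos: [0.6056, 0.3333, 0.1671]
eef_rot: [0.175, 0.985, 0.001, 0.001]
wrist_force: [-0.4, -0.1, -4.0]
finger_gap: 0.486
grip_force: 63.0
[-0.10340204 -0.28698811  0.00677532] [-0.58638808  0.50736877 -0.0137038   1.62237522  0.00776853  1.00996898
  0.61723133]
```

```bash
python3 drive.py '[[-0.0125,-0.0355,0,-0.12],[-0.025,-0.071,0,-0.24],[-0.0375,-0.1065,0,-0.36],[-0.05,-0.142,0,-0.48],[-0.0625,-0.1775,0,-0.6],[-0.075,-0.213,0,-0.72],[-0.088,-0.25,0,-0.84],[-0.1034,-0.287,0,-0.96],[-0.1034,-0.287,0,-1.08],[-0.1034,-0.287,0,-1.2]]'; python3 drive.py '[[0,0,0,-0.12],[0,0,0,-0.24],[0,0,0,-0.28],[0,0,0.01,-0.28],[0,0,0.02,-0.28],[0,0,0.03,-0.28],[0,0,0.03,-0.28]]';  python3 - <<'E'
from h import *
o=arm.get_obs();print(tool(np.array([.604,.0283,.12])-o['tcp_pos'],o),o['joints'][6])
E
```

```text
time: 38.32
tcp_pos: [0.6027, 0.0243, 0.1641]
eef_rot: [-0.412, 0.911, 0.0, -0.002]
wrist_force: [0.3, 1.3, -2.7]
finger_gap: 0.487
grip_force: 63.0
time: 38.9
tcp_pos: [0.6021, 0.028, 0.1326]
eef_rot: [-0.535, 0.845, 0.001, -0.002]
wrist_force: [-0.4, 0.0, -3.5]
finger_gap: 0.486
grip_force: 62.9
[-0.00112645 -0.00164513  0.01256277] 2.4282895599363
```

```bash
python3 drive.py '[[-0.001,-0.0016,0.004,0],[-0.001,-0.0016,0.008,0],[-0.001,-0.0016,0.011,0],[-0.001,-0.0016,0.011,0]]'; python3 drive.py '[[0,0,0.001,0],[0,0,0.002,0],[0,0,0.002,0]]'; python3 drive.py '[[0,0,0.001,0],[0,0,0.002,0],[0,0,0.002,0]]'
```

```text
time: 39.23
tcp_pos: [0.6065, 0.029, 0.1263]
eef_rot: [-0.535, 0.845, -0.0, 0.001]
wrist_force: [-5.0, 0.8, 15.9]
finger_gap: 0.49
grip_force: 64.8
time: 39.48
tcp_pos: [0.6069, 0.0295, 0.1258]
eef_rot: [-0.535, 0.845, -0.001, 0.002]
wrist_force: [-10.4, 2.8, 32.9]
finger_gap: 0.487
grip_force: 66.5
time: 39.73
tcp_pos: [0.6075, 0.0307, 0.1245]
eef_rot: [-0.535, 0.845, -0.0, 0.002]
wrist_force: [-10.6, 7.7, 38.7]
finger_gap: 0.487
grip_force: 67.1
```

```bash
python3 drive.py '[[0,0.0015,-0.003,0],[0,0.003,-0.0055,0],[0,0.003,-0.0055,0],[0,0.003,-0.0055,0]]'; python3 drive.py '[[0,0,0.001,0],[0,0,0.002,0],[0,0,0.002,0]]'
```

```text
time: 40.07
tcp_pos: [0.6032, 0.0298, 0.1267]
eef_rot: [-0.535, 0.845, -0.0, 0.0]
wrist_force: [-1.6, 2.2, 4.7]
finger_gap: 0.487
grip_force: 63.4
time: 40.32
tcp_pos: [0.6035, 0.0302, 0.1258]
eef_rot: [-0.535, 0.845, -0.0, 0.001]
wrist_force: [-5.7, 2.5, 22.1]
finger_gap: 0.486
grip_force: 65.4
```

```bash
python3 drive.py '[[0,0,-0.001,0.12],[0,0,-0.001,0.24],[0,0,-0.001,0.36],[0,0,-0.001,0.48],[0,0,-0.001,0.6],[0,0,-0.001,0.72],[0,0,-0.001,0.84],[0,0,-0.001,0.96],[0,0,-0.001,1.08],[0,0,-0.001,1.2]]'; python3 drive.py '[[0,0,0,0.12],[0,0,0,0.24],[0,0,0,0.36],[0,0,0,0.48],[0,0,0,0.6],[0,0,0,0.72],[0,0,0,0.84],[0,0,0,0.96]]'
```

```text
time: 41.15
tcp_pos: [0.6053, 0.03, 0.1267]
eef_rot: [0.038, 0.999, 0.0, 0.002]
wrist_force: [7.1, 1.0, 7.1]
finger_gap: 0.485
grip_force: 63.6
time: 41.82
tcp_pos: [0.6052, 0.0285, 0.1267]
eef_rot: [0.496, 0.868, 0.001, 0.002]
wrist_force: [6.8, -4.9, 7.5]
finger_gap: 0.488
grip_force: 63.7
```

```bash
python3 drive.py '[[0,0,0.0005,0.12],[0,0,0.001,0.24],[0,0,0.001,0.36],[0,0,0.001,0.48],[0,0,0.001,0.6],[0,0,0.001,0.72],[0,0,0.001,0.84],[0,0,0.001,0.96],[0,0,0.001,1.08],[0,0,0.001,1.2]]'; python3 drive.py '[[0,0,0,0.12],[0,0,0,0.24],[0,0,0,0.36],[0,0,0,0.48],[0,0,0,0.6],[0,0,0,0.72]]'
```

```text
time: 42.65
tcp_pos: [0.6042, 0.0262, 0.1261]
eef_rot: [0.9, 0.436, 0.001, 0.002]
wrist_force: [-3.3, -14.2, 21.5]
finger_gap: 0.489
grip_force: 65.1
time: 43.15
tcp_pos: [0.6027, 0.0266, 0.1258]
eef_rot: [0.996, 0.091, -0.0, 0.001]
wrist_force: [-13.7, -10.9, 28.2]
finger_gap: 0.486
grip_force: 65.7
```

The second nut stays up at 97 mm through 235°, so it does not fit either. I'll return it to its slot.

```bash
python3 drive.py '[[0,0,-0.02,0],[0,0,-0.04,0],[0,0,-0.04,0],[0,0,-0.04,0]]'; python3 - <<'E'
from h import *
o=arm.get_obs();print(tool(np.array([.604,.3326,.14])-o['tcp_pos'],o))
E
```

```text
time: 43.48
tcp_pos: [0.6032, 0.0297, 0.1647]
eef_rot: [0.995, 0.095, 0.0, -0.0]
wrist_force: [-0.1, 0.4, -4.6]
finger_gap: 0.487
grip_force: 63.5
[ 0.05822834 -0.29725012  0.02474564]
```

```bash
python3 drive.py '[[0.007,-0.034,0,0],[0.014,-0.068,0,0],[0.021,-0.102,0,0],[0.028,-0.136,0,0],[0.034,-0.17,0,0],[0.04,-0.204,0,0],[0.047,-0.238,0,0],[0.053,-0.272,0,0],[0.058,-0.297,0,0],[0.058,-0.297,0,0]]'; python3 drive.py '[[0,0,0,0],[0,0,0.035,0],[0,0,0.07,0],[0,0,0.105,0],[0,0,0.122,0],[0,0,0.125,0],[0,0,0.125,0],[0,0,0.125,0]]'
```

```text
time: 44.32
tcp_pos: [0.6014, 0.3392, 0.162]
eef_rot: [0.995, 0.099, -0.001, -0.0]
wrist_force: [-1.5, 0.2, -3.1]
finger_gap: 0.488
grip_force: 63.4
time: 44.98
tcp_pos: [0.6045, 0.3314, 0.0405]
eef_rot: [0.996, 0.095, 0.0, 0.0]
wrist_force: [0.3, -0.7, -2.9]
finger_gap: 0.485
grip_force: 63.4
```

```bash
python3 drive.py '[[0,0,0.004,0],[0,0,0.0075,0],[0,0,0.0075,0],[0,0,0.0075,0]]'; python3 drive.py '[[0,0,0,0],[0,0,0,0],[0,0,0,0],[0,0,0,0],[0,0,0,0],[0,0,-0.04,0],[0,0,-0.08,0],[0,0,-0.12,0],[0,0,-0.16,0],[0,0,-0.17,0]]' 1.0; python3 drive.py '[[-0.0815,-0.008,0,-1.25],[-0.0815,-0.008,0,-1.25],[-0.0815,-0.008,0,-1.25],[-0.0815,-0.008,0,-1.25],[-0.0815,-0.008,0,-1.25],[-0.0815,-0.008,0,-1.25],[-0.0815,-0.008,0,-1.25],[-0.0815,-0.008,0,-1.25],[-0.0815,-0.008,0,-1.25],[-0.0815,-0.008,0,-1.25]]';  python3 drive.py '[[0,0,0,-1.25],[0,0,0,-1.25],[0,0,0,-1.25],[0,0,0,-1.25],[0,0,0,-1.25],[0,0,0,-1.25],[0,0,0,-1.25],[0,0,0,-1.25],[0,0,0,-1.25],[0,0,0,-1.25]]'; python3 nut.py pics/n4.png
```

```text
time: 45.32
tcp_pos: [0.6054, 0.3328, 0.0341]
eef_rot: [0.995, 0.095, 0.002, -0.001]
wrist_force: [2.4, -1.2, 9.4]
finger_gap: 0.483
grip_force: 64.7
time: 46.15
tcp_pos: [0.6059, 0.3326, 0.2085]
eef_rot: [0.995, 0.095, 0.003, -0.002]
wrist_force: [0.4, 0.1, -0.5]
finger_gap: 1.001
grip_force: 0.0
time: 46.98
tcp_pos: [0.5221, 0.3246, 0.202]
eef_rot: [0.75, 0.662, 0.0, -0.0]
wrist_force: [0.8, 0.3, 0.2]
finger_gap: 1.0
grip_force: 0.0
time: 47.82
tcp_pos: [0.5221, 0.3246, 0.2019]
eef_rot: [0.221, 0.975, -0.0, -0.0]
wrist_force: [-0.4, 0.4, -0.0]
finger_gap: 1.003
grip_force: 0.0
theta 154.51940460020944 [0.5221 0.3246 0.2019] 0.5380782060032515 47.8167
[296.9815 235.1184] (269, 205, 51, 61) [0.6025 0.3365 0.04  ] tool [-0.0675  0.0453  0.1619]
[254.1348 164.1526] (228, 136, 53, 58) [0.517  0.3286 0.04  ] tool [0.0063 0.0015 0.1619]
[214.5497  99.7314] (186, 72, 58, 57) [0.4472 0.3218 0.04  ] tool [ 0.0663 -0.0347  0.1619]
```

```bash
python3 drive.py '[[0.034,-0.017,0,0],[0.0685,-0.0348,0,0],[0.0685,-0.0348,0,0],[0.0685,-0.0348,0.04,0],[0.0685,-0.0348,0.08,0],[0.0685,-0.0348,0.12,0],[0.0685,-0.0348,0.15,0],[0.0685,-0.0348,0.17,0],[0.0685,-0.0348,0.17,0],[0.0685,-0.0348,0.17,0]]' 1.0; python3 drive.py '[[0,0,0,0],[0,0,0,0],[0,0,0,0],[0,0,0,0],[0,0,0,0],[0,0,0,0],[0,0,0,0]]' 0.0; python3 drive.py '[[0,0,-0.04,0],[0,0,-0.08,0],[0,0,-0.12,0],[0,0,-0.135,0],[0,0,-0.135,0],[0,0,-0.135,0]]'; python3 - <<'E'
from h import *
o=arm.get_obs();print(tool(np.array([.604,.0283,.16])-o['tcp_pos'],o),o['joints'])
E
```

```text
time: 48.7
tcp_pos: [0.445, 0.3227, 0.0317]
eef_rot: [0.225, 0.974, -0.001, -0.0]
wrist_force: [0.1, -0.3, 1.0]
finger_gap: 1.004
grip_force: 0.0
time: 49.28
tcp_pos: [0.4457, 0.3232, 0.0335]
eef_rot: [0.224, 0.975, 0.001, 0.0]
wrist_force: [-4.3, -5.4, 16.3]
finger_gap: 0.483
grip_force: 58.5
time: 49.78
tcp_pos: [0.4454, 0.3235, 0.168]
eef_rot: [0.224, 0.975, 0.001, 0.0]
wrist_force: [-1.2, -0.5, -3.7]
finger_gap: 0.484
grip_force: 62.9
[-0.27135047 -0.19660875  0.00769169] [-0.89459277  0.2934441   0.17901915  1.95953354 -0.06681759  0.89185493
  0.43873157]
```

```bash
python3 drive.py '[[-0.029,-0.021,0,-0.12],[-0.058,-0.042,0,-0.24],[-0.087,-0.063,0,-0.36],[-0.116,-0.084,0,-0.48],[-0.145,-0.105,0,-0.6],[-0.174,-0.126,0,-0.72],[-0.203,-0.147,0,-0.84],[-0.232,-0.168,0,-0.96],[-0.26,-0.188,0,-1.08],[-0.2713,-0.1966,0,-1.2]]'; python3 drive.py '[[0,0,0,-0.12],[0,0,0,-0.24],[0,0,0,-0.34],[0,0,0.01,-0.34],[0,0,0.02,-0.34],[0,0,0.03,-0.34],[0,0,0.03,-0.34],[0,0,0.03,-0.34]]';  python3 - <<'E'
from h import *
o=arm.get_obs();print(tool(np.array([.604,.0283,.12])-o['tcp_pos'],o),o['joints'][6])
E
```

```text
time: 50.62
tcp_pos: [0.6044, 0.0228, 0.165]
eef_rot: [-0.345, 0.939, -0.001, -0.001]
wrist_force: [-1.0, -0.7, -3.8]
finger_gap: 0.482
grip_force: 62.8
time: 51.28
tcp_pos: [0.6031, 0.0281, 0.1356]
eef_rot: [-0.497, 0.867, 0.0, -0.001]
wrist_force: [-0.4, -0.2, -2.4]
finger_gap: 0.478
grip_force: 62.8
[-0.0006563  -0.00075126  0.01561572] 2.47150034464468
```

```bash
python3 drive.py '[[0,0,0.004,0],[0,0,0.007,0],[0,0,0.007,0]]'; python3 drive.py '[[0,0,0.003,0],[0,0,0.003,0],[0,0,0.003,0]]'; python3 drive.py '[[0,0,0.002,0],[0,0,0.002,0],[0,0,0.002,0]]'
```

```text
time: 51.53
tcp_pos: [0.6037, 0.0281, 0.1297]
eef_rot: [-0.498, 0.867, 0.0, -0.0]
wrist_force: [-0.3, -0.4, -3.5]
finger_gap: 0.481
grip_force: 62.8
time: 51.78
tcp_pos: [0.604, 0.028, 0.1272]
eef_rot: [-0.498, 0.867, -0.0, 0.0]
wrist_force: [0.2, 0.5, -1.4]
finger_gap: 0.482
grip_force: 63.1
time: 52.03
tcp_pos: [0.6033, 0.0279, 0.1247]
eef_rot: [-0.498, 0.867, 0.0, -0.001]
wrist_force: [-2.4, -1.2, -3.0]
finger_gap: 0.483
grip_force: 63.0
```

```bash
python3 drive.py '[[0,0,0.002,0],[0,0,0.002,0],[0,0,0.002,0]]'; python3 drive.py '[[0,0,0.002,0],[0,0,0.002,0],[0,0,0.002,0]]'; python3 drive.py '[[0,0,0.002,0],[0,0,0.002,0],[0,0,0.002,0]]'
```

```text
time: 52.28
tcp_pos: [0.6034, 0.0278, 0.1226]
eef_rot: [-0.498, 0.867, 0.0, -0.001]
wrist_force: [-2.8, -1.4, -4.7]
finger_gap: 0.484
grip_force: 63.0
time: 52.53
tcp_pos: [0.6035, 0.0278, 0.1207]
eef_rot: [-0.498, 0.867, 0.0, -0.0]
wrist_force: [-3.7, -2.2, -5.0]
finger_gap: 0.481
grip_force: 63.0
time: 52.78
tcp_pos: [0.6038, 0.0279, 0.1195]
eef_rot: [-0.498, 0.867, -0.0, 0.0]
wrist_force: [-7.5, -1.1, 6.7]
finger_gap: 0.477
grip_force: 64.0
```

```bash
python3 drive.py '[[0,0,0.0002,0.12],[0,0,0.0004,0.24],[0,0,0.0006,0.36],[0,0,0.0008,0.48],[0,0,0.001,0.6],[0,0,0.001,0.72],[0,0,0.001,0.84]]'; python3 drive.py '[[0,0,0,0.12],[0,0,0,0.24],[0,0,0,0.36],[0,0,0,0.48]]'
```

```text
time: 53.37
tcp_pos: [0.6036, 0.028, 0.118]
eef_rot: [-0.098, 0.995, 0.0, -0.0]
wrist_force: [-4.7, -1.3, -2.9]
finger_gap: 0.483
grip_force: 62.8
time: 53.7
tcp_pos: [0.6034, 0.028, 0.1178]
eef_rot: [0.141, 0.99, -0.0, -0.0]
wrist_force: [-5.1, -1.1, -8.2]
finger_gap: 0.479
grip_force: 62.4
```

Force turned to a downward pull as it turned, so this nut appears to have found the thread. I'll follow it down.

```bash
python3 drive.py '[[0,0,0.0015,0.12],[0,0,0.002,0.24],[0,0,0.0025,0.36],[0,0,0.003,0.48],[0,0,0.0035,0.6],[0,0,0.004,0.72],[0,0,0.0044,0.84]]'
```

```text
time: 54.28
tcp_pos: [0.604, 0.0284, 0.1137]
eef_rot: [0.532, 0.847, 0.0, 0.0]
wrist_force: [-1.6, 0.0, -2.4]
finger_gap: 0.482
grip_force: 62.9
```

```bash
python3 drive.py '[[0,0,0.0005,0.12],[0,0,0.001,0.24],[0,0,0.0015,0.36],[0,0,0.002,0.48],[0,0,0.0025,0.6]]'; python3 - <<'E'
from station import arm
o=arm.get_obs();print(o['joints'][6],o['ft_torque'])
E
```

```text
time: 54.7
tcp_pos: [0.6048, 0.0287, 0.1116]
eef_rot: [0.759, 0.652, 0.001, 0.0]
wrist_force: [-3.2, 1.1, 4.9]
finger_gap: 0.482
grip_force: 63.6
0.09748090568947018 [0.25053303 0.74356858 0.12640233]
```

```bash
python3 drive.py '[[0,0,0,0.1],[0,0,0.0003,0.2],[0,0,0.0003,0.2],[0,0,0.0003,0.2]]'; python3 - <<'E'
from station import arm
o=arm.get_obs();print(o['joints'][6],o['ft_torque'])
E
```

```text
time: 55.03
tcp_pos: [0.6049, 0.0287, 0.1115]
eef_rot: [0.818, 0.575, 0.001, 0.0]
wrist_force: [-2.6, 0.7, 4.5]
finger_gap: 0.48
grip_force: 63.7
-0.06223513219799242 [ 0.0875687   0.24824115 -0.19867811]
```

```bash
python3 drive.py '[[0,0,0,0.12],[0,0,0,0.24],[0,0,0,0.36]]'; python3 - <<'E'
from station import arm
o=arm.get_obs();print(o['joints'][6],o['ft_torque'])
import cv2,numpy as np
a=arm.grab_frame('side')[130:260,180:340];b=arm.grab_frame('scene')[130:260,180:340]
cv2.imwrite('pics/p9.png',cv2.resize(np.hstack([a,b]),None,fx=2.4,fy=2.4)[:,:,::-1])
E
```

```text
time: 55.28
tcp_pos: [0.6048, 0.0284, 0.1115]
eef_rot: [0.909, 0.417, 0.001, 0.0]
wrist_force: [-3.9, -0.7, 1.1]
finger_gap: 0.48
grip_force: 63.2
-0.35863991255126126 [-0.69990383  0.21059165  1.2347954 ]
```

A torque of 1.2 N m with no more sink, foot at 82 mm: it is home. I'll release and retreat.

```bash
python3 drive.py '[[0,0,0,0],[0,0,0,0],[0,0,0,0],[0,0,0,0],[0,0,0,0],[0,0,-0.03,0],[0,0,-0.07,0],[0,0,-0.11,0],[0,0,-0.13,0],[0,0,-0.13,0]]' 1.0; python3 drive.py '[[-0.035,0,0,0],[-0.07,0,0,0],[-0.1,0,0,0],[-0.12,0,0,0],[-0.12,0,0,0],[-0.12,0,0,0]]';python3 - <<'E'
from h import *
print(arm.get_obs()['tcp_pos'])
S=arm.grab_frame('side');C=arm.grab_frame('scene')
v=np.hstack([cv2.resize(S[110:300,160:350],(400,400)),cv2.resize(C[140:290,200:350],(400,400))])
cv2.imwrite('pics/fin.png',v[:,:,::-1])
E
```

```text
time: 56.22
tcp_pos: [0.6059, 0.0275, 0.2455]
eef_rot: [0.908, 0.419, 0.003, 0.0]
wrist_force: [0.2, 0.4, 0.3]
finger_gap: 1.002
grip_force: 0.0
time: 56.72
tcp_pos: [0.5255, -0.0637, 0.2408]
eef_rot: [0.908, 0.418, 0.0, -0.001]
wrist_force: [0.8, 0.7, 1.0]
finger_gap: 0.998
grip_force: 0.0
[ 0.52545959 -0.06372223  0.2408437 ]
```

View pics/fin.png

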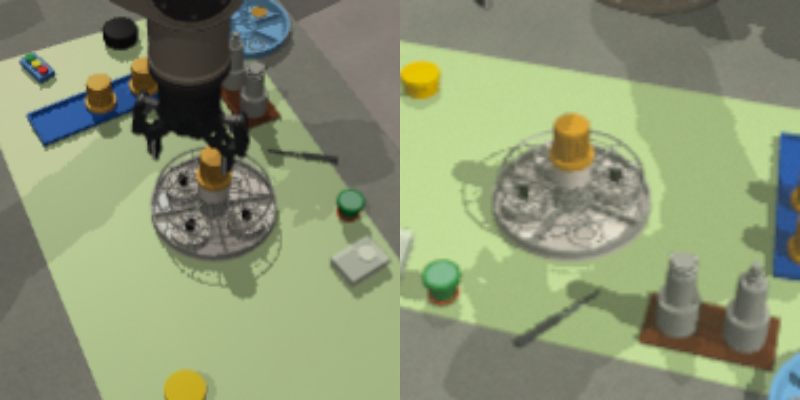

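The nut stands upright on the sleeve. The baskets are under the cover and the other two nuts stand in the tray. Before handing in, I'll check the nut's top height, which should be 135 mm.

```bash
python3 - <<'E'
from h import *
p,e=tri('side',(259.3,183),'scene',(264.5,185));print(p,e)
if .125<p[2]<.140: print(arm.finish_job())
E
```

```text
[0.59877062 0.02891546 0.13475343] 0.0007414724588514154
the job is handed in; nothing more can be done
None
```

The job is handed in, though no verdict came back. All three baskets that were there stand in compartments, the cover sits on the hub, and the third nut I tried is screwed home with its foot at about 82 mm. The other two nuts did not fit and are standing in the blue tray, and I did not touch anything else on the bench.

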